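# Ready a mixing dish and tip a paint dropper over it

## Task

Get ready to drip paint into the little ceramic mixing dish that was left to dry mouth-down on the cutting mat: turn the dish over so that it stands mouth-up on the mat, and let go of it. Then draw the open dropper bottle (the one with its bare nozzle showing, not the two capped ones) out of the slanting rack, keep its nozzle above level until it is over the dish, then tip it so that the nozzle points down at least 30 degrees below level, its tip over the middle of the dish and a few centimetres above the rim. Finish holding the bottle still like that, in the gripper and touching nothing else, with the dish still standing mouth-up; drop neither of them and leave the other things on the bench where they are.

Things in the scene. Friction and masses are not known exactly. Their poses are not given: they have to be found in the camera images.
- dish_mid (a point): Centre, half-way up, of the round white ceramic dish (loose, about 90 g): 38 mm tall, 67 mm across the mouth, wall 4 mm. From the mouth the outside is near upright for 18 mm (66 mm across), then curves in to a flat foot 36 mm across. z points from mouth to foot: up at the start (mouth-down), down when mouth-up. Heavy base: let go near the mat a little (7 degrees) past lying on its side, it rolls onto its foot.
- bottle_mid (a point): Point on the axis of the open dropper bottle (loose, about 45 g, white), 50 mm from its bottom. Body 30 mm across, 70 mm long; then shoulder, neck 18 mm across and a thin bare cone nozzle, tip 102 mm from the bottom. z runs along the axis from bottom to nozzle. It starts in one of the rack's three wells, the last 33 mm of its body sticking out above the rack's upper board.
- nozzle (a point): Tip of the open bottle's nozzle, 52 mm from bottle_mid along the bottle's z.
- rack: Plywood bottle rack, fixed, on the mat. Foot board 100 mm deep, 234 mm wide, from 15 mm in front of the origin to 85 mm behind it, origin on its underside. z up, x level to the back, y along the row. Three wells 74 mm apart in y hold the open and two capped bottles in any order, all leaning 40 degrees from upright to the front (-x).
- rack_well (a point): Bottom centre of the rack's middle well, on the lower board where bottles stand (45 mm behind and 18 mm above the rack's origin); axes as the rack's. The upper board, 52 mm deep across the slope, has its top 37 mm up the bottles, with 1 mm play round each. A bottle comes out by a pull of 40 mm or more along its own axis.
- mat: Dark green cutting mat, fixed, 440 (x) by 740 (y) by 3 mm; origin at the centre of its underside, on the bench top. Its top is 3 mm above the bench; rack, dish and the bystanders stand on it.
- capped_a: Bystander: a bottle like the open one but with a grey cone-shaped cap (21 mm across), 107 mm long, in another well of the rack. Origin at the centre of its bottom, z along its axis to the cap.
- capped_b: Bystander: the second capped bottle, same as the first. Origin at the centre of its bottom.
- cap: Bystander: the open bottle's grey cone cap, 21 mm across and 30 mm tall, standing on the mat between rack and dish. Origin at its underside.
- jar: Bystander: paint jar, 38 mm across, 45 mm tall. Origin at its underside.
- thinner: Bystander: clear thinner bottle, 48 mm across, 95 mm tall, at the mat's far right. Origin at its underside.
- knife: Bystander: hobby knife 130 mm long, 9 mm thick, lying crosswise on the mat, near the robot. Origin at its middle.
- tweezers: Bystander: steel tweezers 115 mm long lying on the mat's far part. Origin near its middle.
- waterpot: Bystander: glass water pot, 72 mm across, 75 mm tall, at the mat's far left. Origin at its underside.
Mind the look-alikes: they are no part of the job. Of the things shaped like the part that bears dish_mid, the white one is meant.

How it is judged:
On the way, in this order (a step that is already met when the one before it is completed fails the run):
1. the dish stands mouth-up on the mat, let go and at rest (angle between dish_mid's own z axis and vertical above 3 rad and height (world z) of dish_mid between 0.017 and 0.029 m and x of dish_mid in the frame of mat between -0.21 and 0.21 m and y of dish_mid in the frame of mat between -0.36 and 0.36 m and contact force between dish and the fingers below 0.05 N and contact force between dish and the arm below 0.05 N and linear speed of dish below 0.05 m/s), for 0.2 s.
2. the open bottle is drawn out of its well and lifted clear in the gripper, nozzle still above level (height (world z) of bottle_mid above 0.095 m and contact force between bottle and rack below 0.05 N and contact force between bottle and the fingers above 0.3 N and angle between bottle_mid's own z axis and vertical below 1.6 rad), for 0.1 s.
At the end, for the whole second after the job is handed in: Open bottle held still, touching only the gripper, nozzle at least 25 degrees below level, its tip within 25 mm sideways of the dish's centre and 5 to 89 mm above the rim; dish mouth-up (within 8 degrees) on the mat, not touched by the robot (angle between bottle_mid's own z axis and vertical above 2.01 rad and horizontal distance between nozzle and dish_mid below 0.025 m and height (world z) of nozzle between 0.046 and 0.13 m and contact force between bottle and the fingers above 0.3 N and contact force between bottle and rack below 0.05 N and contact force between bottle and mat below 0.05 N and contact force between bottle and dish below 0.05 N and contact force between bottle and capped_a below 0.05 N and contact force between bottle and capped_b below 0.05 N and contact force between bottle and cap below 0.05 N and contact force between bottle and jar below 0.05 N and contact force between bottle and thinner below 0.05 N and contact force between bottle and knife below 0.05 N and contact force between bottle and tweezers below 0.05 N and contact force between bottle and waterpot below 0.05 N and linear speed of bottle below 0.05 m/s and angle between dish_mid's own z axis and vertical above 3 rad and height (world z) of dish_mid between 0.017 and 0.029 m and x of dish_mid in the frame of mat between -0.21 and 0.21 m and y of dish_mid in the frame of mat between -0.36 and 0.36 m and contact force between dish and the fingers below 0.05 N and contact force between dish and the arm below 0.05 N); the arm keeps its last pose, push and grip.
It fails at once if a bystander (capped bottles more than 20 mm, others more than 30 mm) is pushed out of place (distance of any of capped_a, capped_b from where it was at the start of the episode above 0.02 m or distance of any of cap, jar, thinner, knife, tweezers, waterpot from where it was at the start of the episode above 0.03 m).
It fails at once if the dish or the open bottle is dropped (falls free, well above the mat) ((height (world z) of dish_mid above 0.065 m and contact force between dish and anything else below 0.02 N) or (height (world z) of bottle_mid above 0.075 m and contact force between bottle and anything else below 0.02 N)).
It fails at once if the open nozzle points more than 15 degrees below level while its tip is over 100 mm to the side of the dish's centre (angle between bottle_mid's own z axis and vertical above 1.833 rad and horizontal distance between nozzle and dish_mid above 0.1 m).
It also fails if it takes over 72 s, if anything falls off the work surface, if the arm or the gripper's body presses on something with over 40 N, if the wrist force passes 120 N, or if a joint passes its speed limit or range.

## Robot

A 6-joint arm with a two-finger parallel gripper is mounted at the origin on the work surface. World frame = base frame: x ahead of the robot, y to its left, z up, the work surface at z = 0. Lengths are in m, angles in rad, forces in N, time in s.
With the tool pointing down it reaches from about 0.25 to 0.725 m from the base axis. Payload 4 kg.
Tool frame: the origin (TCP) lies between the finger pads; the fingertips stand 17 mm ahead of it and the grasp point (between the pads) lies 2 mm behind it; z points along the fingers, x is the direction in which the jaws open and shut, and the axes are right-handed (so a half turn about z gives the same grasp; the last joint's range is limited). The gripper opens to 85 mm and grips with 20 to 120 N. Pads are 22 mm wide; open, the fingers measure 114 mm over their backs; the gripper's body (76 mm by 85 mm) begins 54 mm behind the grasp point. The pads swing forward as they close: fully open they stand 13 mm farther back than shut.
Start: joints at [1.154, 0.241, 0.005, 1.335, 0, 1.571], TCP at [0.202, 0.457, 0.248] pointing down, gripper open.
Joint ranges: [-2.72, 2.72], [-1.05, 1.87], [-1.09, 1.28], [-1.99, 2.15], [-1.42, 1.44], [-3.14, 3.14]. Speed limits (rad/s): [2.79, 2.79, 3.14, 3.14, 3.14, 3.14].

## Interface

Orientations are given as a unit quaternion [x, y, z, w].
In Python, from workcell import telemetry, cams, workorder gives the robot as it stands. The module is installed in compiled form; this text tells all that it offers.
- The arm moves only by the tool apply_moves, never from a script. Its argument "moves" is a list that holds one entry, the list of rows, each a list of 4 numbers: the shift along the tool's x, y, z in mm, then the turn about the tool's z in degrees. A call has exactly 10 rows; each row shifts and turns the pose as measured when the row begins, along the tool's axes as they then stand; what a row does not reach is not made up. A row lasts 1/10 s, in which the tool goes at most 50 mm and 8.59 degrees, less where a joint would pass 70% of its speed; a pose out of reach is approached as far as the arm can. A call with a gripper value outside its range is refused whole. "hand" is the gripper's target within -1 to 1 (fully open at 1, half-way at 0, shut at -1), set as the call begins (left out, the last holds). The fingers move at their own pace and stop on an object; the grip force is fixed at half the most. Time passes only in rows, so rows that do not move let the fingers close, or fill a call up. It gives the time, the measured TCP pose, the force and the opening at its end, in the units of the state.
- telemetry.get_obs(): the state, without advancing time (a new reading comes with each control period).
- cams.camera(name): name is "scene" or "top"; returns a dict with "color" (480x640x3 uint8, red, green, blue), "fovy" (degrees; the focal length in pixels is half the picture's height over the tangent of half this angle, whatever the lens; pixels are square), "cx", "cy" (the principal point, pixels), "k1" (the pictures are not rectified: a ray, as slopes to the right and down, at radius r is drawn at 1 + k1 r^2 times it, then the intrinsics apply), "camera_from_world" (4x4, takes a point from world to camera coordinates). Camera axes: x right, y down, z forward; pixel columns grow to the right and rows downward; lengths in m; the calibration is good to about 2 mm. A picture is of the moment at which its call begins. There is no depth.
- workorder.job_done(): hands the job in, once; it reports no verdict.
The state is a dict: "clock": time; "joint_pos": joint angles; "joint_vel": joint speeds; "tau": joint torques, N m; "eef_pos": TCP position; "tool_rot": TCP orientation; "ft_force": force on the tool from outside, world axes, zero at the start; "ft_torque": the same for the moment, N m; "grip_width": finger opening in m.
Only numpy, scipy, OpenCV 4.12 (cv2) and the standard library are available. Lean on these libraries where they do the work, as an engineer would, in place of code of your own. Each camera call takes 0.05 s, during which the arm holds its last target. There are 200 camera calls.

## Working session

There is one attempt and no reset: what is moved stays moved. The work goes in short steps, Python scripts to look and compute and a tool call to move; the robot and the scene stay as the last step left them, time stands still between calls to the robot, and variables do not carry over. Pictures are saved under pics/ and viewed, about 8 in all and at most 12, crops included, and the job is handed in when it is done.

Besides the shell and the picture viewer there is one more tool, called after "Call:" as name(argument=value, ...) on one line, values as JSON. apply_moves: Moves the arm, as the interface text tells. Its arguments: {"type":"object","properties":{"moves":{"type":"array"},"hand":{"type":"number"}},"required":["moves"]}

```bash
mkdir -p pics; cat > h.py <<'E'
import numpy as np, cv2
from workcell import telemetry, cams, workorder
from scipy.spatial.transform import Rotation as R
def cam(n):
    c=cams.camera(n); h,w=c["color"].shape[:2]
    f=h/2/np.tan(np.radians(c["fovy"])/2)
    c["K"]=np.array([[f,0,c["cx"]],[0,f,c["cy"]],[0,0,1]]); c["D"]=np.array([c["k1"],0,0,0,0.]); return c
def save(c,n): cv2.imwrite(f"pics/{n}.png",c["color"][:,:,::-1])
def ray(c,u,v):
    p=cv2.undistortPoints(np.array([[[u,v]]],float),c["K"],c["D"])[0,0]
    T=np.array(c["camera_from_world"]); Rm=T[:3,:3]
    return -Rm.T@T[:3,3], Rm.T@np.array([p[0],p[1],1])
def plane(c,u,v,z):
    o,d=ray(c,u,v); return o+d*(z-o[2])/d[2]
def tri(c1,p1,c2,p2):
    o1,d1=ray(c1,*p1);o2,d2=ray(c2,*p2)
    s=np.linalg.lstsq(np.c_[d1,-d2],o2-o1,rcond=None)[0]
    a,b=o1+d1*s[0],o2+d2*s[1]; return (a+b)/2,np.linalg.norm(a-b)
def proj(c,P):
    T=np.array(c["camera_from_world"]); 
    return cv2.projectPoints(np.atleast_2d(P).astype(float),cv2.Rodrigues(T[:3,:3])[0],T[:3,3],c["K"],c["D"])[0][:,0]
E
python3 - <<'E'
from h import *
np.set_printoptions(precision=3,suppress=True)
for n in("scene","top"):
    c=cam(n); save(c,n+"0"); T=np.array(c["camera_from_world"]); print(n,c["fovy"],c["k1"],-T[:3,:3].T@T[:3,3],T[2,:3])
    np.savez(n+"0.npz",color=c["color"],K=c["K"],D=c["D"],camera_from_world=T)
print(telemetry.get_obs())
E
```

```text
scene 42.076044963901786 0.011184924428170118 [1.487 0.39  0.844] [-0.776 -0.253 -0.578]
top 49.805931606113035 -0.06686068198098191 [0.364 0.038 1.433] [ 0.083 -0.003 -0.997]
{'clock': 0.1, 'joint_pos': array([ 1.154,  0.241,  0.004,  1.335, -0.   ,  1.571]), 'joint_vel': array([ 0.   , -0.001,  0.003,  0.001, -0.001,  0.001]), 'tau': array([  0.   , -37.314,  25.301,   0.011,   0.   ,   0.   ]), 'eef_pos': array([0.202, 0.457, 0.247]), 'tool_rot': array([ 0.838,  0.545, -0.001,  0.001]), 'ft_force': array([-0.607, -0.212,  0.433]), 'ft_torque': array([-0.001, -0.008,  0.056]), 'grip_width': 0.08517633865759687}
```

View pics/scene0.png

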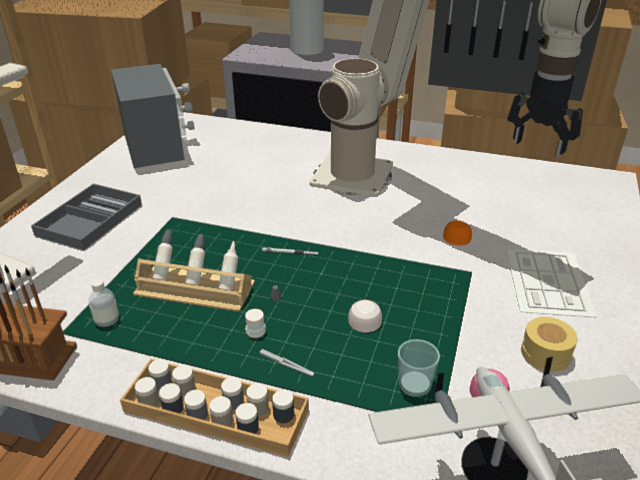

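View pics/top0.png

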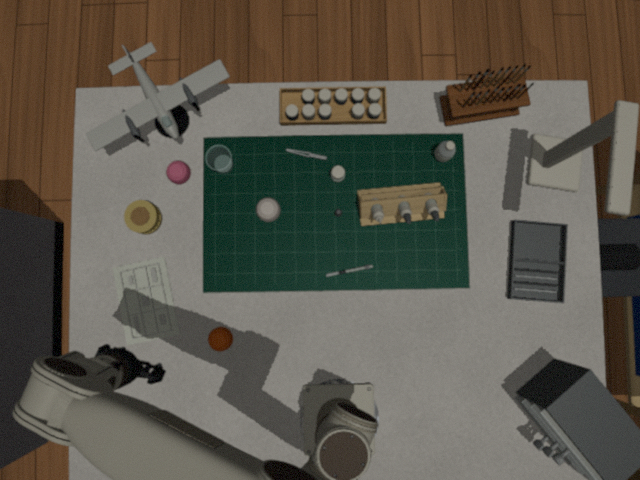

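The scene picture shows the white dish at (366,316), the open bottle as the rack's right-hand one with its nozzle at (233,245), and the cap at (276,293). In the top picture the dish is at (268,209), and the open bottle is the rack's left one at (377,211). Next I'll measure these and make a closer composite.

```bash
python3 - <<'E'
from h import *
np.set_printoptions(precision=4,suppress=True)
L=lambda n:{k:v for k,v in np.load(n+"0.npz").items()}
s,t=L("scene"),L("top")
def dish(c,x0,y0,x1,y1):
    im=c["color"][y0:y1,x0:x1]; hsv=cv2.cvtColor(im,cv2.COLOR_RGB2HSV)
    m=((hsv[...,1]<70)&(hsv[...,2]>70)).astype(np.uint8)
    n,l,st,ce=cv2.connectedComponentsWithStats(m); i=1+st[1:,4].argmax()
    (x,y),r=cv2.minEnclosingCircle(np.argwhere(l==i)[:,::-1].astype(np.float32)); print(st[i],x+x0,y+y0,r,ce[i]+[x0,y0]); return x+x0,y+y0
d=dish(t,245,185,292,235); print("dish",plane(t,*d,0.012))
e=dish(s,335,290,395,345); print("dish tri",tri(s,e,t,d))
# mat corners
for p in((204,137),(467,134),(203,292),(468,288)): print("mat",plane(t,*p,0.003))
A=cv2.resize(s["color"][220:320,125:265],None,fx=5,fy=5,interpolation=3)
B=cv2.resize(t["color"][175:235,350:455],None,fx=5,fy=5,interpolation=3)
B=cv2.convertScaleAbs(B,alpha=1.6)
cv2.imwrite("pics/a.png",A[:,:,::-1]);cv2.imwrite("pics/b.png",B[:,:,::-1])
W=np.zeros((820,700,3),np.uint8);W[:500]=A;W[505:805,:525]=B
cv2.imwrite("pics/ab.png",cv2.resize(W[:,:,::-1],None,fx=.73,fy=.73))
E
```

```text
[ 12  13  23  24 437] 267.6331272125244 209.0913314819336 12.020228385925293 [267.7483 209.1556]
dish [0.5775 0.1834 0.012 ]
[ 13   9  34  34 940] 364.83763885498047 316.2066421508789 17.80653190612793 [364.6564 315.883 ]
dish tri (array([0.5762, 0.1849, 0.0169]), np.float64(0.004115772182755813))
mat [0.7891 0.3641 0.003 ]
mat [ 0.7857 -0.3845  0.003 ]
mat [0.351  0.3654 0.003 ]
mat [ 0.349  -0.3684  0.003 ]
```

Call:
apply_moves(moves=[[[50,0,0,0],[50,0,0,0],[50,0,0,0],[50,0,0,0],[50,0,0,0],[50,0,0,0],[50,0,0,0],[50,0,0,0],[50,0,0,0],[50,0,0,0]]])

```text
clock: 1.1
eef_pos: [0.3425, 0.7736, 0.1712]
tool_rot: [0.838, 0.545, 0.032, -0.02]
ft_force: [0.4, 0.5, -0.6]
grip_width: 0.0854
```

View pics/ab.png

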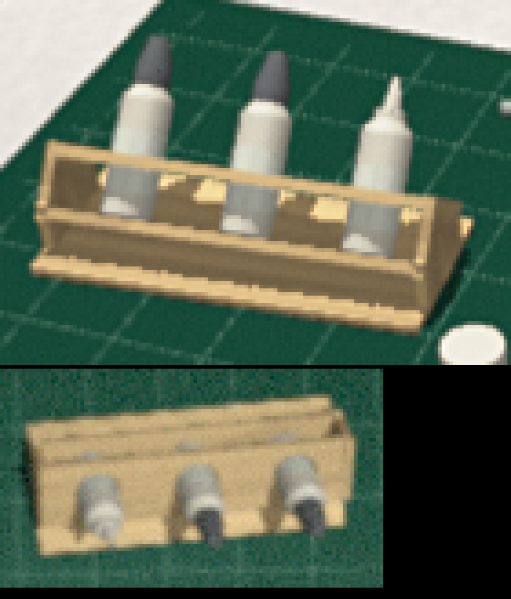

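The crops show the open bottle at the rack's +y end, with its tip at about scene (233.5,241.4) and top (378.5,222). The tool also tilted outward by 4.3° when pushed past its reach, so I'll test that further.

Call:
apply_moves(moves=[[[30,0,-40,0],[30,0,-40,0],[30,0,-40,0],[30,0,-40,0],[30,0,-40,0],[30,0,-40,0],[30,0,-40,0],[30,0,-40,0],[30,0,-40,0],[30,0,-40,0]]])

```text
clock: 2.1
eef_pos: [0.3243, 0.7325, 0.4563]
tool_rot: [0.824, 0.536, 0.155, -0.101]
ft_force: [0.7, 0.4, 0.7]
grip_width: 0.0852
```

```bash
cat > st.py <<'E'
from h import *
np.set_printoptions(precision=3,suppress=True)
o=telemetry.get_obs(); r=R.from_quat(o["tool_rot"]).as_matrix()
print(o["clock"],"j",o["joint_pos"],"p",o["eef_pos"],"\nxyz axes",r.T.tolist() and r.T.round(3).tolist(),"f",o["ft_force"],"w",round(o["grip_width"],4))
E
python3 st.py; python3 - <<'E'
from h import *
np.set_printoptions(precision=4,suppress=True)
L=lambda n:{k:v for k,v in np.load(n+"0.npz").items()}
s,t=L("scene"),L("top")
print("tip",tri(s,(233.5,241.4),t,(378.5,222)))
# rack footboard corners (crop composite px) on top of foot board
cs=lambda u,v:(125+u/3.65,220+v/3.65); ct=lambda u,v:(350+u/3.65,175+(v-368.6)/3.65)
for p in((40,552),(345,525)): print("rack front",plane(t,*ct(*p),.012))
print("back",plane(s,*cs(33,268),.012),plane(s,*cs(420,328),.012))
for a,b in(((152,40),(215,543)),((275,55),(320,533))): print("cap tips",tri(s,cs(*a),t,ct(*b)))
E
```

```text
2.1 j [ 1.154  0.731  1.275  1.743 -0.     1.571] p [0.324 0.733 0.456] 
xyz axes [[0.377, 0.852, 0.364], [0.914, -0.405, 0.0], [0.147, 0.333, -0.931]] f [0.702 0.388 0.729] w 0.0852
tip (array([ 0.5251, -0.1126,  0.1012]), np.float64(0.0012323937820132311))
rack front [ 0.5279 -0.0745  0.012 ]
rack front [ 0.5447 -0.3077  0.012 ]
back [ 0.6468 -0.2915  0.012 ] [ 0.6278 -0.0592  0.012 ]
cap tips (array([ 0.5367, -0.2216,  0.1094]), np.float64(0.06764669198122923))
cap tips (array([ 0.5151, -0.2348,  0.0932]), np.float64(0.07261224376794695))
```

```bash
cat > plan.py <<'E'
# usage: plan.py x y z turn_deg  -> suggested rows (tool frame) ; TCP target
import sys; from h import *
def rows(tgt,turn=0,n=None,vmax=48):
    o=telemetry.get_obs(); p=o["eef_pos"]; r=R.from_quat(o["tool_rot"]); d=np.array(tgt)-p
    n=n or max(int(np.ceil(np.linalg.norm(d)*1000/vmax)),int(np.ceil(abs(turn)/8.5)),1)
    out=[]
    for i in range(n):
        a=r*R.from_euler('z',turn*i/n,degrees=True)
        out.append([round(float(v),1) for v in a.inv().apply(d/n*1000)]+[round(turn/n,2)])
    return out
if __name__=="__main__":
    a=[float(v) for v in sys.argv[1:]]
    for q in rows(a[:3],a[3] if len(a)>3 else 0,int(a[4]) if len(a)>4 else None): print(q)
E
python3 plan.py .74 -.08 .46 0 20|head -2
```

```text
[-26.7, 35.5, -10.6, 0.0]
[-26.7, 35.5, -10.6, 0.0]
```

Call:
apply_moves(moves=[[[-27,36,-11,0],[-27,36,-11,0],[-27,36,-11,0],[-27,36,-11,0],[-27,36,-11,0],[-27,36,-11,0],[-27,36,-11,0],[-27,36,-11,0],[-27,36,-11,0],[-27,36,-11,0]]])

```text
clock: 3.1
eef_pos: [0.5322, 0.3122, 0.4848]
tool_rot: [0.815, 0.54, 0.178, -0.109]
ft_force: [0.7, 0.6, -0.5]
grip_width: 0.0854
```

Call:
apply_moves(moves=[[[-27,36,-11,0],[-27,36,-11,0],[-27,36,-11,0],[-27,36,-11,0],[-27,36,-11,0],[-27,36,-11,0],[-27,36,-11,0],[-27,36,-11,0],[-27,36,-11,0],[-27,36,-11,0]]])

```text
clock: 4.1
eef_pos: [0.6438, -0.117, 0.4737]
tool_rot: [0.808, 0.545, 0.181, -0.132]
ft_force: [0.8, -0.2, -0.6]
grip_width: 0.0853
```

```bash
python3 st.py; python3 plan.py .9 -.15 .65 0 10|head -1
```

```text
4.1 j [-0.372  0.707  1.274  2.149  0.452  0.01 ] p [ 0.644 -0.117  0.474] 
xyz axes [[0.341, 0.833, 0.436], [0.928, -0.372, -0.015], [0.15, 0.41, -0.9]] f [ 0.803 -0.243 -0.648] w 0.0853
[13.7, 24.7, -13.4, 0.0]
```

Call:
apply_moves(moves=[[[8,46,-14,0],[8,46,-14,0],[8,46,-14,0],[8,46,-14,0],[8,46,-14,0],[8,46,-14,0],[8,46,-14,0],[8,46,-14,0],[8,46,-14,0],[8,46,-14,0]]])

```text
clock: 5.1
eef_pos: [0.644, -0.181, 0.473]
tool_rot: [0.796, 0.532, 0.25, -0.147]
ft_force: [-0.0, -0.2, -0.5]
grip_width: 0.085
```

```bash
python3 st.py
```

```text
5.1 j [-0.513  0.738  1.274  2.149  0.586 -0.132] p [ 0.644 -0.181  0.473] 
xyz axes [[0.31, 0.773, 0.553], [0.919, -0.392, 0.032], [0.241, 0.499, -0.832]] f [-0.012 -0.166 -0.513] w 0.085
```

```bash
python3 plan.py .70 -.12 .34 0 4|head -1;  python3 - <<'E'
from h import *
r=R.from_quat(telemetry.get_obs()["tool_rot"]); print(r.inv().apply([30*.985,-30*.17,40]).round(1))
E
```

```text
[-2.3, 5.8, 38.7, 0.0]
[ 27.4  30.4 -28.7]
```

Call:
apply_moves(moves=[[[-2,6,39,0],[-2,6,39,0],[-2,6,39,0],[-2,6,39,0],[27,30,-29,0],[27,30,-29,0],[27,30,-29,0],[27,30,-29,0],[27,30,-29,0],[27,30,-29,0]]])

```text
clock: 6.1
eef_pos: [0.677, -0.1201, 0.4399]
tool_rot: [0.798, 0.508, 0.245, -0.211]
ft_force: [-0.4, -0.5, 0.4]
grip_width: 0.0853
```

```bash
python3 st.py
```

```text
6.1 j [-0.431  0.804  1.275  2.149  0.651 -0.03 ] p [ 0.677 -0.12   0.44 ] 
xyz axes [[0.364, 0.708, 0.605], [0.915, -0.394, -0.089], [0.175, 0.586, -0.791]] f [-0.391 -0.503  0.403] w 0.0853
```

```bash
cat > w2t.py <<'E'
import sys; from h import *
r=R.from_quat(telemetry.get_obs()["tool_rot"]); print(r.inv().apply([float(v) for v in sys.argv[1:]]).round(1))
E
python3 w2t.py 0 0 49
```

```text
[ 29.7  -4.4 -38.8]
```

Call:
apply_moves(moves=[[[30,-4,-39,0],[30,-4,-39,0],[30,-4,-39,0],[30,-4,-39,0],[30,-4,-39,0],[30,-4,-39,0],[30,-4,-39,0],[30,-4,-39,0],[30,-4,-39,0],[30,-4,-39,0]]])

```text
clock: 7.1
eef_pos: [0.53, 0.0058, 0.7324]
tool_rot: [0.799, 0.465, 0.365, -0.111]
ft_force: [0.6, 0.1, 1.4]
grip_width: 0.0856
```

```bash
python3 st.py;python3 w2t.py 0 0 49
```

```text
7.1 j [-0.348  0.328  1.275  2.149  0.707  0.305] p [0.53  0.006 0.732] 
xyz axes [[0.3, 0.662, 0.686], [0.825, -0.542, 0.162], [0.479, 0.517, -0.709]] f [0.642 0.084 1.379] w 0.0856
[ 33.6   7.9 -34.7]
```

Call:
apply_moves(moves=[[[34,8,-35,0],[34,8,-35,0],[34,8,-35,0],[34,8,-35,0],[34,8,-35,0],[34,8,-35,0],[34,8,-35,0],[34,8,-35,0],[0,0,0,0],[0,0,0,0]]])

```text
clock: 8.1
eef_pos: [0.3738, 0.0712, 0.8762]
tool_rot: [0.757, 0.435, 0.482, -0.066]
ft_force: [1.1, 0.3, 0.7]
grip_width: 0.0852
```

```bash
python3 st.py
```

```text
8.1 j [-0.405  0.032  1.275  2.148  0.838  0.427] p [0.374 0.071 0.876] 
xyz axes [[0.156, 0.596, 0.788], [0.723, -0.612, 0.32], [0.673, 0.52, -0.527]] f [1.062 0.266 0.697] w 0.0852
```

```bash
python3 plan.py .488 .113 .10 -68 20
```

```text
[-28.4, -9.6, 25.4, -3.4]
[-27.8, -11.2, 25.4, -3.4]
[-27.1, -12.9, 25.4, -3.4]
[-26.3, -14.4, 25.4, -3.4]
[-25.4, -16.0, 25.4, -3.4]
[-24.4, -17.4, 25.4, -3.4]
[-23.3, -18.9, 25.4, -3.4]
[-22.2, -20.2, 25.4, -3.4]
[-20.9, -21.5, 25.4, -3.4]
[-19.6, -22.7, 25.4, -3.4]
[-18.2, -23.8, 25.4, -3.4]
[-16.8, -24.9, 25.4, -3.4]
[-15.3, -25.8, 25.4, -3.4]
[-13.7, -26.7, 25.4, -3.4]
[-12.1, -27.4, 25.4, -3.4]
[-10.5, -28.1, 25.4, -3.4]
[-8.8, -28.7, 25.4, -3.4]
[-7.1, -29.2, 25.4, -3.4]
[-5.3, -29.5, 25.4, -3.4]
[-3.6, -29.8, 25.4, -3.4]
```

Call:
apply_moves(moves=[[[-28,-10,25,-3.4],[-28,-11,25,-3.4],[-27,-13,25,-3.4],[-26,-14,25,-3.4],[-25,-16,25,-3.4],[-24,-17,25,-3.4],[-23,-19,25,-3.4],[-22,-20,25,-3.4],[-21,-22,25,-3.4],[-20,-23,25,-3.4]]])

```text
clock: 9.1
eef_pos: [0.4287, 0.0954, 0.5111]
tool_rot: [0.596, 0.635, 0.484, 0.081]
ft_force: [1.2, -0.2, -0.1]
grip_width: 0.0851
```

```bash
python3 st.py; python3 plan.py .488 .113 .10 -37 10
```

```text
9.1 j [-0.223 -0.468 -0.365  0.86   0.715  0.033] p [0.429 0.095 0.511] 
xyz axes [[-0.276, 0.836, 0.474], [0.679, -0.179, 0.712], [0.68, 0.518, -0.519]] f [ 1.198 -0.193 -0.079] w 0.0851
[-19.7, -25.5, 26.3, -3.7]
[-18.0, -26.8, 26.3, -3.7]
[-16.2, -27.9, 26.3, -3.7]
[-14.4, -28.9, 26.3, -3.7]
[-12.5, -29.7, 26.3, -3.7]
[-10.5, -30.5, 26.3, -3.7]
[-8.5, -31.1, 26.3, -3.7]
[-6.5, -31.6, 26.3, -3.7]
[-4.5, -31.9, 26.3, -3.7]
[-2.4, -32.1, 26.3, -3.7]
```

Call:
apply_moves(moves=[[[-20,-26,26,-3.4],[-18,-27,26,-3.4],[-16,-28,26,-3.4],[-14,-29,26,-3.4],[-12,-30,26,-3.4],[-10,-30,26,-3.4],[-8,-31,26,-3.4],[-6,-31,26,-3.4],[-4,-31,26,-3.4],[-2,-31,26,-3.4]]])

```text
clock: 10.1
eef_pos: [0.4986, 0.1172, 0.0952]
tool_rot: [0.37, 0.791, 0.434, 0.22]
ft_force: [0.9, -0.1, -0.0]
grip_width: 0.0853
```

```bash
python3 st.py; python3 - <<'E'
from h import *
from plan import rows
o=telemetry.get_obs(); t=R.from_quat(o["tool_rot"]).as_matrix()[:,2]
P=np.array([.5768,.1842,.021]); g=P-.008*t; print(g.round(4)); print(rows(g-.1*t,0,1),rows(g,0,1))
for n in("scene","top"):
    c=cam(n); save(c,n+"1")
    if n=="scene": cv2.imwrite("pics/c1.png",cv2.resize(c["color"][200:380,260:500,::-1],None,fx=2.5,fy=2.5))
E
```

```text
10.1 j [-0.107  0.373 -1.085 -0.746  0.635 -0.506] p [0.499 0.117 0.095] 
xyz axes [[-0.63, 0.776, -0.028], [0.394, 0.35, 0.85], [0.67, 0.524, -0.526]] f [ 0.914 -0.131 -0.006] w 0.0853
[0.5714 0.18   0.0252]
[[4.8, -8.8, 18.5, 0.0]] [[4.8, -8.8, 118.5, 0.0]]
```

View pics/c1.png

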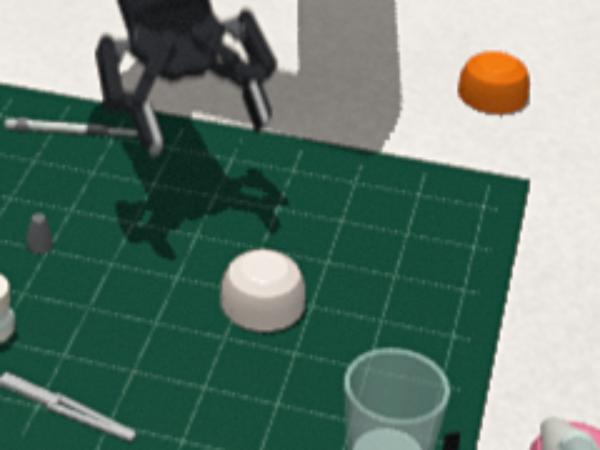

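The gripper is open and lined up behind the dish, and the dish hasn't been disturbed.

Call:
apply_moves(moves=[[[1,-2,11,0],[1,-2,11,0],[1,-1,11,0],[1,-1,11,0],[0,-1,11,0],[0,-1,11,0],[0,-1,11,0],[0,0,11,0],[0,0,0,0],[0,0,0,0]]])

```text
clock: 11.2
eef_pos: [0.5498, 0.1685, 0.0318]
tool_rot: [0.376, 0.792, 0.433, 0.21]
ft_force: [-0.4, 0.0, 1.1]
grip_width: 0.0857
```

```bash
python3 st.py; python3 - <<'E'
from h import *
from plan import rows
o=telemetry.get_obs(); t=R.from_quat(o["tool_rot"]).as_matrix()[:,2]
P=np.array([.5768,.1842,.021]); print(rows(P-.008*t,0,1))
c=cam("scene"); save(c,"s2"); cv2.imwrite("pics/c2.png",cv2.resize(c["color"][230:370,290:450,::-1],None,fx=3.5,fy=3.5))
E
```

```text
11.2 j [ 0.047  0.629 -0.983 -0.946  0.52  -0.379] p [0.55  0.168 0.032] 
xyz axes [[-0.629, 0.777, -0.006], [0.414, 0.341, 0.844], [0.658, 0.528, -0.537]] f [-0.408  0.045  1.087] w 0.0857
[[-4.7, 7.5, 23.8, 0.0]]
```

View pics/c2.png

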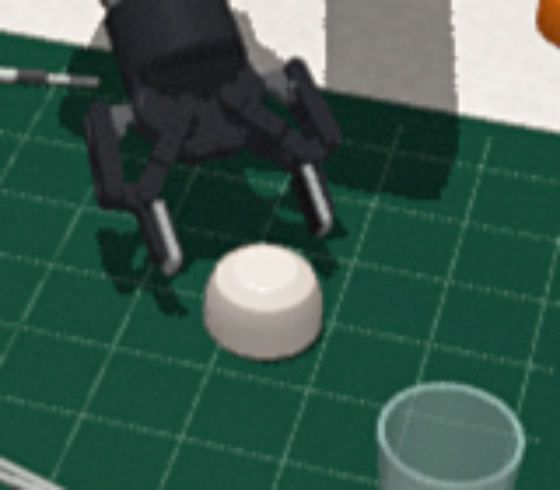

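The jaws straddle the dish, slightly short of it and centred to within about 5 mm.

Call:
apply_moves(moves=[[[-1,3,3,0],[-1,3,4,0],[-1,2,6,0],[-1,1,6,0],[-1,0,6,0],[0,0,3,0],[0,0,0,0],[0,0,0,0],[0,0,0,0],[0,0,0,0]]])

```text
clock: 12.25
eef_pos: [0.5768, 0.1828, 0.0237]
tool_rot: [0.377, 0.792, 0.433, 0.209]
ft_force: [-0.8, 0.7, 0.2]
grip_width: 0.0857
```

```bash
python3 st.py; python3 - <<'E'
from h import *
from plan import rows
o=telemetry.get_obs(); t=R.from_quat(o["tool_rot"]).as_matrix()[:,2]
P=np.array([.5768,.1842,.021]); print(rows(P-.008*t,0,1))
E
```

```text
12.25 j [ 0.081  0.659 -0.914 -0.917  0.492 -0.354] p [0.577 0.183 0.024] 
xyz axes [[-0.628, 0.778, -0.005], [0.416, 0.341, 0.843], [0.658, 0.527, -0.537]] f [-0.837  0.695  0.186] w 0.0857
[[1.1, -1.8, -5.8, 0.0]]
```

Call:
apply_moves(moves=[[[0,0,0,0],[0,0,0,0],[0,0,0,0],[0,0,0,0],[0,0,0,0],[0,0,0,0],[0,0,0,0],[0,0,0,0],[0,0,0,0],[0,0,0,0]]], hand=-1)

```text
clock: 13.25
eef_pos: [0.5765, 0.1827, 0.0243]
tool_rot: [0.377, 0.791, 0.433, 0.21]
ft_force: [0.6, -0.3, 0.9]
grip_width: 0.064
```

Call:
apply_moves(moves=[[[0,5,-4,0],[0,8,-5,0],[0,8,-5,0],[0,8,-5,0],[0,8,-5,0],[0,8,-5,0],[0,5,-3,0],[0,0,0,0],[0,0,0,0],[0,0,0,0]]])

```text
clock: 14.25
eef_pos: [0.5727, 0.1816, 0.0838]
tool_rot: [0.38, 0.793, 0.43, 0.207]
ft_force: [0.2, 0.1, -1.1]
grip_width: 0.0637
```

```bash
python3 st.py; python3 - <<'E'
from h import *
c=cam("scene"); save(c,"s3"); cv2.imwrite("pics/c3.png",cv2.resize(c["color"][200:360,280:460,::-1],None,fx=3.5,fy=3.5))
E
```

```text
14.25 j [ 0.081  0.456 -0.905 -0.696  0.489 -0.354] p [0.573 0.182 0.084] 
xyz axes [[-0.626, 0.78, -0.001], [0.424, 0.342, 0.839], [0.654, 0.525, -0.545]] f [ 0.16   0.147 -1.091] w 0.0637
```

View pics/c3.png

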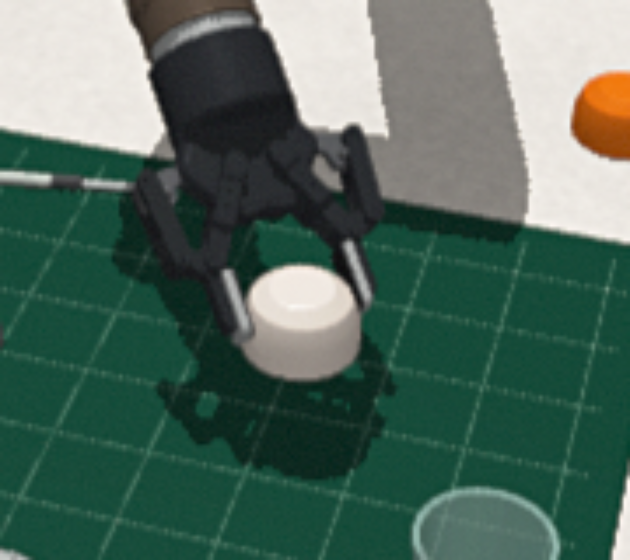

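The dish is lifted level between the fingers. Next I'll turn it over about the tool axis.

Call:
apply_moves(moves=[[[0,0,0,8.5],[0,0,0,8.5],[0,0,0,8.5],[0,0,0,8.5],[0,0,0,8.5],[0,0,0,8.5],[0,0,0,8.5],[0,0,0,8.5],[0,0,0,8.5],[0,0,0,8.5]]])

```text
clock: 15.3
eef_pos: [0.5694, 0.1811, 0.0756]
tool_rot: [0.821, 0.321, 0.45, -0.143]
ft_force: [0.2, 0.0, -1.6]
grip_width: 0.0639
```

Call:
apply_moves(moves=[[[0,0,0,8.5],[0,0,0,8.5],[0,0,0,8.5],[0,0,0,8.5],[0,0,0,8.5],[0,0,0,8.5],[0,0,0,8.5],[0,0,0,8.5],[0,0,0,8.5],[0,0,0,8.5]]])

```text
clock: 16.3
eef_pos: [0.5662, 0.1807, 0.0673]
tool_rot: [0.822, -0.325, 0.228, -0.408]
ft_force: [-0.2, 0.6, -0.7]
grip_width: 0.0642
```

```bash
python3 st.py; python3 plan.py .573 .182 .045 0 1
```

```text
16.3 j [ 0.081  0.483 -0.91  -0.701  0.488  2.638] p [0.566 0.181 0.067] 
xyz axes [[0.685, -0.721, 0.109], [-0.349, -0.456, -0.818], [0.64, 0.522, -0.564]] f [-0.157  0.59  -0.707] w 0.0642
[1.3, 15.3, 17.6, 0.0]
```

Call:
apply_moves(moves=[[[0,0,0,7.6],[0,4,3,0],[0,4,3,0],[0,4,3,0],[0,4,2,0],[0,3,2,0],[0,0,0,0],[0,0,0,0],[0,0,0,0],[0,0,0,0]]])

```text
clock: 17.3
eef_pos: [0.5649, 0.1805, 0.0388]
tool_rot: [0.8, -0.379, 0.198, -0.42]
ft_force: [-0.1, -0.8, -1.5]
grip_width: 0.0644
```

```bash
python3 st.py; python3 - <<'E'
from h import *
c=cam("scene"); save(c,"s4"); cv2.imwrite("pics/c4.png",cv2.resize(c["color"][230:360,290:450,::-1],None,fx=3.5,fy=3.5))
E
```

```text
17.3 j [ 0.081  0.57  -0.919 -0.79   0.488  2.768] p [0.565 0.181 0.039] 
xyz axes [[0.633, -0.774, -0.001], [-0.44, -0.359, -0.823], [0.636, 0.522, -0.568]] f [-0.136 -0.754 -1.51 ] w 0.0644
```

View pics/c4.png

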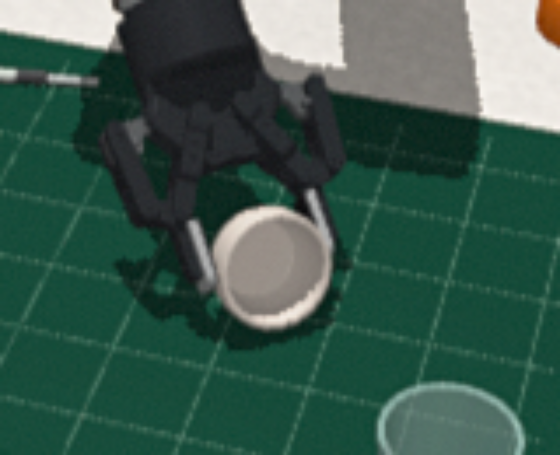

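The mouth now faces outward and about 20° up, with the wall just above the mat. I'll lower it a touch and release.

Call:
apply_moves(moves=[[[0,1,1,0],[0,1,0.5,0],[0,0,0,0],[0,0,0,0],[0,0,0,0],[0,0,0,0],[0,0,0,0],[0,0,0,0],[0,0,0,0],[0,0,0,0]]])

```text
clock: 18.35
eef_pos: [0.5654, 0.1807, 0.037]
tool_rot: [0.8, -0.379, 0.199, -0.421]
ft_force: [-0.2, -0.4, -1.8]
grip_width: 0.0642
```

Call:
apply_moves(moves=[[[0,0,0,0],[0,0,0,0],[0,0,0,0],[0,0,0,0],[0,0,0,0],[0,0,0,0],[0,0,0,0],[0,0,0,0],[0,0,0,0],[0,0,0,0]]], hand=1)

```text
clock: 19.35
eef_pos: [0.5664, 0.181, 0.0383]
tool_rot: [0.799, -0.378, 0.2, -0.422]
ft_force: [0.2, -0.2, 0.2]
grip_width: 0.086
```

```bash
python3 st.py; python3 - <<'E'
from h import *
c=cam("scene"); save(c,"s5"); cv2.imwrite("pics/c5.png",cv2.resize(c["color"][230:360,290:450,::-1],None,fx=3.5,fy=3.5))
E
```

```text
19.35 j [ 0.081  0.576 -0.918 -0.801  0.488  2.768] p [0.566 0.181 0.038] 
xyz axes [[0.634, -0.774, 0.001], [-0.436, -0.359, -0.825], [0.639, 0.523, -0.564]] f [ 0.218 -0.153  0.156] w 0.086
```

View pics/c5.png

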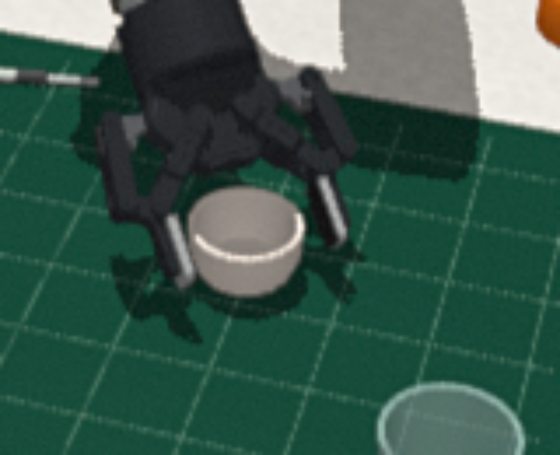

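The dish stands mouth-up between the open fingers, about (247,238) in the crop, with a narrower gap on the left. I'll retract, shifting slightly to that side.

Call:
apply_moves(moves=[[[3,0,0,0],[1,0,-4,0],[0,0,-10,0],[0,0,-15,0],[0,0,-20,0],[0,0,-25,0],[0,0,-30,0],[0,0,-35,0],[0,0,-40,0],[0,0,-45,0]]])

```text
clock: 20.4
eef_pos: [0.4213, 0.0605, 0.1637]
tool_rot: [0.801, -0.377, 0.198, -0.421]
ft_force: [0.0, -1.0, 0.3]
grip_width: 0.0854
```

```bash
python3 st.py; python3 plan.py .35 -.25 .70 0 16 | head -1
python3 - <<'E'
from h import *
c=cam("scene"); t=cam("top"); save(c,"s6"); save(t,"t6")
for c,(x0,y0,x1,y1),z in((t,(245,185,295,240),.041),(c,(330,270,395,345),.02)):
    hsv=cv2.cvtColor(c["color"][y0:y1,x0:x1],cv2.COLOR_RGB2HSV); m=((hsv[...,1]<70)&(hsv[...,2]>70)).astype(np.uint8)
    n,l,st,ce=cv2.connectedComponentsWithStats(m); i=1+st[1:,4].argmax()
    (x,y),r=cv2.minEnclosingCircle(np.argwhere(l==i)[:,::-1].astype(np.float32)); print(st[i],x+x0,y+y0,r,plane(c,x+x0,y+y0,z))
E
```

```text
20.4 j [-0.359 -0.043 -1.044 -0.055  0.797  2.362] p [0.421 0.06  0.164] 
xyz axes [[0.637, -0.771, -0.001], [-0.437, -0.361, -0.824], [0.634, 0.525, -0.567]] f [ 0.011 -0.989  0.321] w 0.0854
[12.1, -18.7, -32.0, 0.0]
[ 17  23  26  26 535] 274.3369312286377 220.57674026489258 13.158609390258789 [0.54135208 0.16250527 0.041     ]
[ 13  13  35  32 892] 359.60503005981445 296.97633171081543 17.64786148071289 [0.52507402 0.16267344 0.02      ]
```

Call:
apply_moves(moves=[[[14,-21,-36,0],[14,-21,-36,0],[14,-21,-36,0],[14,-21,-36,0],[14,-21,-36,0],[14,-21,-36,0],[14,-21,-36,0],[14,-21,-36,0],[14,-21,-36,0],[14,-21,-36,0]]], hand=0.2)

```text
clock: 21.5
eef_pos: [0.3681, -0.157, 0.5341]
tool_rot: [0.801, -0.378, 0.201, -0.418]
ft_force: [0.6, -0.8, 0.4]
grip_width: 0.0512
```

```bash
python3 st.py; python3 w2t.py 0 0 49
```

```text
21.5 j [-1.026 -0.019  0.122  1.907  0.952  1.325] p [ 0.368 -0.157  0.534] 
xyz axes [[0.634, -0.773, 0.006], [-0.437, -0.365, -0.822], [0.638, 0.519, -0.569]] f [ 0.579 -0.808  0.356] w 0.0512
[  0.3 -40.3 -27.9]
```

Call:
apply_moves(moves=[[[0,-40,-28,0],[0,-40,-28,0],[0,-40,-28,0],[0,-40,-28,0],[0,-40,-28,0],[0,-40,-28,0],[0,-40,-28,0],[0,-40,-28,0],[0,-40,-28,0],[0,-40,-28,0]]])

```text
clock: 22.5
eef_pos: [0.4224, -0.06, 0.8664]
tool_rot: [0.762, -0.404, 0.287, -0.417]
ft_force: [0.3, -0.2, 0.4]
grip_width: 0.051
```

```bash
python3 st.py; python3 w2t.py 0 0 49
```

```text
22.5 j [-0.719  0.121  1.272  2.147  0.951  2.129] p [ 0.422 -0.06   0.866] 
xyz axes [[0.509, -0.855, 0.1], [-0.376, -0.325, -0.868], [0.774, 0.404, -0.487]] f [ 0.333 -0.172  0.425] w 0.051
[  4.9 -42.5 -23.9]
```

```bash
python3 w2t.py 0 -25 42
```

```text
[ 25.6 -28.3 -30.6]
```

Call:
apply_moves(moves=[[[25,-28,-30,0],[25,-28,-30,0],[25,-28,-30,0],[25,-28,-30,0],[25,-28,-30,0],[25,-28,-30,0],[25,-28,-30,0],[25,-28,-30,0],[25,-28,-30,0],[25,-28,-30,0]]])

```text
clock: 23.5
eef_pos: [0.3735, -0.166, 0.9508]
tool_rot: [0.664, -0.399, 0.436, -0.459]
ft_force: [0.2, 0.1, -0.2]
grip_width: 0.051
```

```bash
python3 st.py; python3 w2t.py 0 0 49;  python3 w2t.py 0 -25 42
```

```text
23.5 j [-1.167  0.115  1.274  2.148  1.33   1.948] p [ 0.374 -0.166  0.951] 
xyz axes [[0.302, -0.929, 0.212], [-0.13, -0.261, -0.957], [0.944, 0.261, -0.199]] f [ 0.19   0.077 -0.16 ] w 0.051
[ 10.4 -46.9  -9.8]
[ 32.1 -33.7 -14.9]
```

Call:
apply_moves(moves=[[[32,-33,-15,0],[32,-33,-15,0],[32,-33,-15,0],[32,-33,-15,0],[32,-33,-15,0],[0,0,0,0],[0,0,0,0],[0,0,0,0],[0,0,0,0],[0,0,0,0]]])

```text
clock: 24.5
eef_pos: [0.35, -0.2178, 0.9703]
tool_rot: [0.628, -0.402, 0.486, -0.456]
ft_force: [0.3, 0.2, 0.1]
grip_width: 0.0515
```

```bash
python3 st.py; python3 w2t.py 0 0 49;  python3 w2t.py 0 -25 42
```

```text
24.5 j [-1.317  0.137  1.274  2.146  1.44   1.888] p [ 0.35  -0.218  0.97 ] 
xyz axes [[0.204, -0.948, 0.244], [-0.061, -0.261, -0.964], [0.977, 0.182, -0.111]] f [0.264 0.171 0.068] w 0.0515
[ 11.9 -47.2  -5.4]
[ 33.9 -34.   -9.2]
```

```bash
cat > fk.py <<'E'
from h import *
from scipy.optimize import least_squares
J=np.array([[1.154,.241,.004,1.335,0,1.571],[1.154,.731,1.275,1.743,0,1.571],[-.372,.707,1.274,2.149,.452,.01],[-.348,.328,1.275,2.149,.707,.305],[-.405,.032,1.275,2.148,.838,.427],[-.223,-.468,-.365,.86,.715,.033],[-.107,.373,-1.085,-.746,.635,-.506],[.047,.629,-.983,-.946,.52,-.379],[.081,.576,-.918,-.801,.488,2.768],[-.359,-.043,-1.044,-.055,.797,2.362],[-1.026,-.019,.122,1.907,.952,1.325],[-1.167,.115,1.274,2.148,1.33,1.948],[-1.317,.137,1.274,2.146,1.44,1.888]])
P=np.array([[.202,.457,.247],[.324,.733,.456],[.644,-.117,.474],[.53,.006,.732],[.374,.071,.876],[.429,.095,.511],[.499,.117,.095],[.55,.168,.032],[.566,.181,.038],[.421,.06,.164],[.368,-.157,.534],[.374,-.166,.951],[.35,-.218,.970]])
ry=lambda a:R.from_euler('y',a); rz=lambda a:R.from_euler('z',a)
def fk(q,k):
    a=rz(q[0]);p=np.array([0,0,k[0]])+a.apply([k[1],0,0])
    a=a*ry(q[1]);p=p+a.apply([k[2],0,k[3]])
    a=a*ry(-q[2]);p=p+a.apply([k[4],0,k[5]])
    a=a*ry(q[3]);p=p+a.apply([k[6],0,0])
    a=a*rz(q[4]);p=p+a.apply([k[7],0,0])
    a=a*R.from_euler('x',q[5])*R.from_euler('y',90,degrees=True)
    return p,a
k=least_squares(lambda k:np.concatenate([fk(q,k)[0]-p for q,p in zip(J,P)]),[.3,0,0,.4,.35,0,0,.25]).x
lo=np.array([-2.72,-1.05,-1.09,-1.99,-1.42,-3.14]);hi=np.array([2.72,1.87,1.28,2.15,1.44,3.14])
def ik(p,rot,q0):
    f=lambda q:np.r_[(fk(q,k)[0]-p)*5,(rot.inv()*fk(q,k)[1]).as_rotvec()]
    s=least_squares(f,np.clip(q0,lo+.001,hi-.001),bounds=(lo,hi)); return s.x,s.cost
E
python3 - <<'E'
from fk import *
np.set_printoptions(precision=3,suppress=True)
print(k,max(np.linalg.norm(fk(q,k)[0]-p) for q,p in zip(J,P)))
o=telemetry.get_obs(); r=R.from_quat(o["tool_rot"]); print((fk(o["joint_pos"],k)[1].as_matrix()-r.as_matrix()).round(2))
b=np.array([-.641,-.046,.766]); G=np.array([.5478,-.1118,.0652]); r=r*R.from_euler('z',8.2,degrees=True)
q=o["joint_pos"]
for n,p in(("hi",[.45,-.12,.6]),("mid",[.5478,-.1118,.35]),("up",G+[0,0,.13]),("G",G),("ex",G+.06*b),("exup",G+.06*b+[0,0,.1]),("dish",[.58,.17,.2])):
    q,c=ik(np.array(p),r,q); print(n,q,c)
for a in range(-30,-181,-30):
    q,c=ik(np.array([.58,.17,.15]),r*R.from_euler('z',a,degrees=True),q); print(a,q,c)
E
```

```text
[ 0.241  0.    -0.     0.493  0.391  0.008  0.102  0.286] 0.0009185273127941786
[[-0.14  0.26  0.  ]
 [ 1.21 -0.69  0.  ]
 [ 0.72  1.21  0.  ]]
hi [-1.032 -0.147 -0.143  1.469  1.44   3.14 ] 0.07920915669405826
mid [-0.836  0.244 -0.408  0.811  1.44   3.14 ] 0.17284893538014132
up [-0.836  0.506 -0.56   0.397  1.44   3.14 ] 0.17284893537993065
G [-0.836  0.796 -0.582  0.086  1.44   3.14 ] 0.17284893537992457
ex [-0.906  0.659 -0.706  0.099  1.44   3.14 ] 0.13616732477829097
exup [-0.906  0.417 -0.668  0.379  1.44   3.14 ] 0.1361673247738922
dish [-0.368  0.526 -0.481  0.446  1.43   3.14 ] 0.5923001736071167
-30 [-0.182  0.383 -0.86  -0.559  0.872  3.14 ] 0.4131099384466212
-60 [ 0.368  0.959 -1.09  -1.99  -0.187  3.14 ] 0.09599451943212559
-90 [ 0.39   0.914 -1.09  -1.907 -0.224  3.057] 0.002082491261548647
-120 [ 0.39   0.914 -1.09  -1.907 -0.224  2.533] 0.002082491261156904
-150 [ 0.39   0.914 -1.09  -1.907 -0.224  2.009] 0.002082491261573668
-180 [ 0.39   0.914 -1.09  -1.907 -0.224  1.486] 0.0020824912622618066
```

```bash
python3 - <<'E'
import re
s=open("fk.py").read()
s=s.replace("    return p,a\n","    return p,a*OFF\n",1).replace("def fk","OFF=R.identity()\ndef fk",1)
s+='''
o=telemetry.get_obs(); OFF=R.from_euler('z',(fk(o["joint_pos"],k)[1].inv()*R.from_quat(o["tool_rot"])).as_rotvec()[2])
'''
open("fk.py","w").write(s)
E
python3 - <<'E'
from fk import *
np.set_printoptions(precision=3,suppress=True)
r=R.from_quat(o["tool_rot"]); print(OFF.as_rotvec(),(fk(o["joint_pos"],k)[1].as_matrix()-r.as_matrix()).round(2).max())
b=np.array([-.641,-.046,.766]); G=np.array([.5478,-.1118,.0652]); r=r*R.from_euler('z',8.2,degrees=True)
q=o["joint_pos"]
for n,p in(("hi",[.45,-.12,.6]),("mid",[.5478,-.1118,.35]),("up",G+[0,0,.13]),("G",G),("ex",G+.06*b),("exup",G+.06*b+[0,0,.1]),("dish",[.58,.17,.2])):
    q,c=ik(np.array(p),r,q); print(n,q,round(c,5))
for a in range(-30,-181,-30):
    q,c=ik(np.array([.58,.17,.15]),r*R.from_euler('z',a,degrees=True),q); print(a,q,round(c,5))
E
python3 plan.py .5478 -.1118 .5 0 11 | head -1
```

```text
[0.    0.    1.571] 0.0
hi [-0.791 -0.53  -0.588  0.137  0.966  2.875] 0.0
mid [-0.549  0.029 -1.028 -0.909  0.727  2.938] 0.0
up [-0.589  0.617 -1.09  -1.508  0.829  2.897] 0.00414
G [-0.561  1.129 -1.069 -1.99   0.755  2.897] 0.00113
ex [-0.691  1.064 -1.09  -1.99   0.971  2.912] 0.00903
exup [-0.691  0.401 -1.09  -1.146  0.961  2.768] 0.01343
dish [ 0.397  0.611 -1.09  -1.556 -0.237  3.068] 0.00376
-30 [ 0.39   0.914 -1.09  -1.907 -0.224  2.533] 0.00208
-60 [ 0.39   0.914 -1.09  -1.907 -0.224  2.009] 0.00208
-90 [ 0.39   0.914 -1.09  -1.907 -0.224  1.486] 0.00208
-120 [ 0.39   0.914 -1.09  -1.907 -0.224  0.962] 0.00208
-150 [ 0.39   0.914 -1.09  -1.907 -0.224  0.439] 0.00208
-180 [ 0.39   0.914 -1.09  -1.907 -0.224 -0.085] 0.00208
[-15.9, 37.6, 24.0, 0.0]
```

```bash
cat > srch.py <<'E'
from fk import *
b=np.array([-.641,-.046,.766]); A=np.array([.5546,-.1105,.0644]); D=np.array([.541,.1625])
def frame(t):
    x=np.cross(t,b); x/=np.linalg.norm(x); return R.from_matrix(np.c_[x,np.cross(t,x),t])
if __name__=="__main__":
  for be in (60,65,70,75,80):
   for az in (-75,-60,-45,-30,-15):
    B,Z=np.radians([be,az]); t=np.array([np.sin(B)*np.cos(Z),np.sin(B)*np.sin(Z),-np.cos(B)])
    al=np.degrees(np.arccos(b@t)); mx=180-abs(be-al)
    best=None
    for half in(0,180):
        r=frame(t)*R.from_euler('z',half,degrees=True); G=A-.007*t
        # final: turn about t so that b is lowest
        an=[(R.from_rotvec(t*np.radians(w)).apply(b)[2],w) for w in range(-200,201,5)]
        q=np.array([.0,.6,-.5,0,0,0]); C=[];Q=[]
        for p in (G+[0,0,.13],G,G+.06*b,G+.06*b+[0,0,.08]): q,c=ik(p,r,q); C.append(c);Q.append(q)
        ws=[w for z,w in an if z<-np.cos(np.radians(180-max(116,mx-3)))]
        bf=[]
        for w in ws:
            rw=R.from_rotvec(t*np.radians(w)); tip=rw.apply(A+.046*b-G); p=np.r_[D,.085]-tip
            q2,c=ik(p,rw*r,Q[-1]); bf.append((c,w,q2))
        if not bf: continue
        cf,w,q2=min(bf,key=lambda v:v[0]); s=(max(C+[cf]),half,w,Q[1],q2)
        if best is None or s[0]<best[0]: best=s
    if best: print(be,az,"al %.0f mx %.0f cost %.4f half %d w %d"%(al,mx,*best[:3]),best[3].round(2),best[4].round(2))
E
python3 srch.py
```

```text
60 -75 al 119 mx 121 cost 0.0000 half 0 w 115 [ 0.27  0.63 -0.37  0.58 -1.05 -0.75] [ 0.64  0.83  0.17  1.48 -0.93  1.92]
65 -75 al 116 mx 129 cost 0.0000 half 0 w 120 [ 0.29  0.68 -0.36  0.59 -1.13 -0.72] [ 0.67  0.89  0.21  1.6  -0.98  2.09]
65 -60 al 125 mx 120 cost 0.0000 half 0 w 155 [ 0.28  0.59 -0.7  -0.2  -1.07 -1.32] [ 0.7   0.71 -0.15  1.08 -1.1   2.33]
70 -75 al 112 mx 138 cost 0.0000 half 0 w 150 [ 0.31  0.73 -0.35  0.63 -1.22 -0.68] [ 0.7   0.92  0.2   1.71 -1.02  2.74]
70 -60 al 122 mx 128 cost 0.0000 half 0 w 135 [ 0.3   0.65 -0.72 -0.35 -1.16 -1.41] [ 0.72  0.78 -0.07  1.21 -1.17  2.06]
70 -45 al 131 mx 119 cost 0.0000 half 0 w 120 [ 0.23  0.72 -0.97 -1.09 -0.93 -1.94] [ 0.72  0.63 -0.42  0.36 -1.22  1.05]
75 -75 al 108 mx 147 cost 0.0000 half 0 w 125 [ 0.33  0.79 -0.32  0.7  -1.3  -0.6 ] [ 0.71  1.02  0.32  1.88 -1.06  2.41]
75 -60 al 118 mx 137 cost 0.0000 half 0 w 145 [ 0.32  0.73 -0.75 -0.56 -1.24 -1.54] [ 0.74  0.84 -0.04  1.38 -1.23  2.39]
75 -45 al 127 mx 128 cost 0.0000 half 0 w 125 [ 0.25  0.85 -0.99 -1.35 -0.98 -2.08] [ 0.75  0.66 -0.42  0.34 -1.31  1.11]
75 -30 al 135 mx 120 cost 0.0204 half 180 w 130 [ 0.13  0.98 -1.09 -1.74 -0.67  0.74] [ 0.71  0.8  -0.84 -1.23 -1.15  3.14]
80 -75 al 105 mx 155 cost 0.0000 half 0 w 135 [ 0.34  0.87 -0.27  0.84 -1.38 -0.45] [ 0.73  1.08  0.35  2.03 -1.07  2.74]
80 -60 al 114 mx 146 cost 0.0000 half 0 w 145 [ 0.33  0.83 -0.78 -0.87 -1.31 -1.73] [ 0.76  0.93  0.03  1.6  -1.28  2.6 ]
80 -45 al 123 mx 137 cost 0.0002 half 0 w 130 [ 0.26  0.99 -0.98 -1.63 -1.02 -2.23] [ 0.77  0.7  -0.42  0.34 -1.4   1.2 ]
80 -30 al 131 mx 129 cost 0.0236 half 0 w 150 [ 0.13  1.12 -1.09 -1.99 -0.67 -2.51] [ 0.73  0.74 -0.82 -1.04 -1.21  0.46]
80 -15 al 137 mx 123 cost 0.0785 half 0 w 175 [-0.06  1.11 -1.09 -1.99 -0.26 -2.78] [ 0.64  0.85 -0.99 -1.57 -0.88  0.44]
```

Call:
apply_moves(moves=[[[34,12,-33,0],[34,12,-33,0],[34,12,-33,0],[34,12,-33,0],[34,12,-33,0],[34,12,-33,0],[34,12,-33,0],[34,12,-33,0],[34,12,-33,0],[34,12,-33,0]]])

```text
clock: 25.5
eef_pos: [0.2475, -0.516, 0.8525]
tool_rot: [0.577, -0.48, 0.55, -0.366]
ft_force: [0.7, 0.0, -0.3]
grip_width: 0.0512
```

```bash
python3 st.py; python3 - <<'E'
from h import *
o=telemetry.get_obs();p=o["eef_pos"];a=np.arctan2(p[1],p[0]);d=np.array([np.sin(a),-np.cos(a),0])*49
print(np.degrees(a),R.from_quat(o["tool_rot"]).inv().apply(d).round(1))
E
```

```text
25.5 j [-1.643  0.431  1.274  2.149  1.44   1.548] p [ 0.248 -0.516  0.852] 
xyz axes [[-0.066, -0.957, 0.284], [-0.151, -0.272, -0.95], [0.986, -0.106, -0.126]] f [ 0.716  0.012 -0.281] w 0.0512
-64.37129007132594 [ 23.2  12.4 -41.3]
```

Call:
apply_moves(moves=[[[5,0,-48,0],[5,0,-48,0],[5,0,-48,0],[5,0,-48,0],[5,0,-48,0],[5,0,-48,0],[5,0,-48,0],[5,0,-48,0],[5,0,-48,0],[5,0,-48,0]]])

```text
clock: 26.5
eef_pos: [0.0541, -0.5299, 0.8873]
tool_rot: [0.478, -0.577, 0.616, -0.242]
ft_force: [-0.2, -0.2, -0.3]
grip_width: 0.0512
```

```bash
python3 st.py
```

```text
26.5 j [-2.031  0.357  1.274  2.149  1.44   1.595] p [ 0.054 -0.53   0.887] 
xyz axes [[-0.426, -0.85, 0.31], [-0.253, -0.216, -0.943], [0.869, -0.48, -0.123]] f [-0.185 -0.188 -0.346] w 0.0512
```

Call:
apply_moves(moves=[[[5,0,-48,0],[5,0,-48,0],[5,0,-48,0],[5,0,-48,0],[5,0,-48,0],[5,0,-48,0],[5,0,-48,0],[5,0,-48,0],[5,0,-48,0],[5,0,-48,0]]])

```text
clock: 27.5
eef_pos: [-0.098, -0.4713, 0.9264]
tool_rot: [0.372, -0.649, 0.655, -0.105]
ft_force: [0.8, 0.0, 0.0]
grip_width: 0.0512
```

```bash
python3 st.py; python3 - <<'E'
from srch import *
np.set_printoptions(precision=3,suppress=True)
r0=R.from_quat(o["tool_rot"]); t=r0.as_matrix()[:,2]; al=np.degrees(np.arccos(b@t)); be=np.degrees(np.arccos(-t[2]))
print("be",be,"az",np.degrees(np.arctan2(t[1],t[0])),"al",al,"max",180-abs(be-al))
for half in(0,180):
    r=frame(t)*R.from_euler('z',half,degrees=True); G=A-.007*t
    print("turn",np.degrees((r0.inv()*r).as_rotvec()))
    q=np.array([.3,.6,-.5,0,-1,0])
    for p in (G+[0,0,.13],G,G+.06*b,G+.06*b+[0,0,.08]): q,c=ik(p,r,q); print(q,round(c,5))
E
```

```text
27.5 j [-2.407  0.265  1.274  2.149  1.44   1.645] p [-0.098 -0.471  0.926] 
xyz axes [[-0.702, -0.621, 0.35], [-0.344, -0.135, -0.929], [0.624, -0.772, -0.119]] f [0.821 0.012 0.008] w 0.0512
be 83.18303975704042 az -51.062622953213776 al 117.0904736105243 max 146.0925661465161
turn [ 0.     0.    56.999]
[ 0.303  0.587 -0.954 -1.227 -1.177 -2.216] 0.0
[ 0.303  1.015 -0.905 -1.606 -1.177 -2.216] 0.0
[ 0.328  0.9   -1.031 -1.597 -1.2   -2.194] 0.0
[ 0.328  0.595 -1.049 -1.309 -1.2   -2.194] 0.0
turn [  -0.       0.    -123.001]
[ 0.303  0.587 -0.954 -1.227 -1.177  0.926] 0.0
[ 0.303  1.015 -0.905 -1.606 -1.177  0.926] 0.0
[ 0.328  0.9   -1.031 -1.597 -1.2    0.947] 0.0
[ 0.328  0.595 -1.049 -1.309 -1.2    0.947] 0.0
```

```bash
cat > path.py <<'E'
from srch import *
np.set_printoptions(precision=2,suppress=True)
def sim(wps,turns,step=.04):
    r=R.from_quat(o["tool_rot"]); q=o["joint_pos"]; p=o["eef_pos"]
    for w,tn in zip(wps,turns):
        n=max(int(np.ceil(np.linalg.norm(np.array(w)-p)/step)),int(abs(tn)/8.4)+1); d=(np.array(w)-p)/n; worst=0;mq=0
        for i in range(n):
            r=r*R.from_euler('z',tn/n,degrees=True); p=p+d; q1,c=ik(p,r,q); worst=max(worst,c); mq=max(mq,abs(q1-q).max()); q=q1
        print(np.array(w),n,q,"worst %.4f maxdq %.2f"%(worst,mq))
E
python3 - <<'E'
from path import *
t=R.from_quat(o["tool_rot"]).as_matrix()[:,2]; G=A-.007*t
for T in((-60,-63,0,0,0,0),(30,27,0,0,0,0)):
    sim([[.26,-.57,.65],[.48,-.40,.6],[.53,-.17,.5],G-.1*t+[0,0,.2],G-.1*t,G],T); print()
E
```

```text
[ 0.26 -0.57  0.65] 12 [-1.34 -0.27 -0.34  0.07  0.45  1.68] worst 0.0000 maxdq 0.65
[ 0.48 -0.4   0.6 ] 8 [-0.54 -0.28 -0.47 -0.07 -0.35  0.68] worst 0.0000 maxdq 0.12
[ 0.53 -0.17  0.5 ] 7 [ 0.14 -0.2  -0.66 -0.23 -1.02  0.83] worst 0.0000 maxdq 0.10
[ 0.49 -0.03  0.28] 7 [ 0.56  0.2  -0.87 -0.3  -1.4   1.41] worst 0.0000 maxdq 0.19
[ 0.49 -0.03  0.08] 5 [ 0.56  0.85 -0.94 -1.01 -1.4   1.41] worst 0.0000 maxdq 0.15
[ 0.55 -0.11  0.07] 3 [ 0.3   1.02 -0.9  -1.61 -1.18  0.93] worst 0.0000 maxdq 0.36

[ 0.26 -0.57  0.65] 12 [-1.36 -0.27 -0.29  0.15  0.48  3.14] worst 0.0045 maxdq 0.65
[ 0.48 -0.4   0.6 ] 8 [-0.33 -0.04 -0.69 -0.96 -0.79  3.14] worst 0.1815 maxdq 0.45
[ 0.53 -0.17  0.5 ] 7 [ 0.25  0.2  -0.77 -1.53 -1.31  3.14] worst 0.1648 maxdq 0.13
[ 0.49 -0.03  0.28] 7 [ 0.53  0.64 -0.96 -1.99 -1.42  3.14] worst 0.0592 maxdq 0.12
[ 0.49 -0.03  0.08] 5 [ 0.49  1.1  -0.78 -1.99 -1.42  3.14] worst 0.2050 maxdq 0.10
[ 0.55 -0.11  0.07] 3 [ 0.33  1.17 -0.6  -1.99 -1.42  3.14] worst 0.1770 maxdq 0.06
```

Turning by −123° on this path is feasible, so I'll follow it.

```bash
python3 plan.py .26 -.57 .65 -62 10
```

```text
[-28.7, 14.7, 33.2, -6.2]
[-30.1, 11.5, 33.2, -6.2]
[-31.2, 8.2, 33.2, -6.2]
[-31.9, 4.8, 33.2, -6.2]
[-32.2, 1.3, 33.2, -6.2]
[-32.1, -2.2, 33.2, -6.2]
[-31.7, -5.6, 33.2, -6.2]
[-30.9, -9.0, 33.2, -6.2]
[-29.8, -12.3, 33.2, -6.2]
[-28.3, -15.5, 33.2, -6.2]
```

Call:
apply_moves(moves=[[[-29,15,33,-6.2],[-30,12,33,-6.2],[-31,8,33,-6.2],[-32,5,33,-6.2],[-32,1,33,-6.2],[-32,-2,33,-6.2],[-32,-6,33,-6.2],[-31,-9,33,-6.2],[-30,-12,33,-6.2],[-28,-16,33,-6.2]]])

```text
clock: 28.5
eef_pos: [0.2002, -0.5293, 0.7526]
tool_rot: [0.61, -0.443, 0.634, 0.171]
ft_force: [-0.4, -0.9, 0.1]
grip_width: 0.0515
```

```bash
python3 st.py; python3 plan.py .48 -.40 .6 -63 10
```

```text
28.5 j [-1.5   -0.348 -0.098  0.417  0.603  1.839] p [ 0.2   -0.529  0.753] 
xyz axes [[-0.196, -0.324, 0.926], [-0.757, -0.55, -0.353], [0.623, -0.77, -0.137]] f [-0.411 -0.937  0.142] w 0.0515
[-23.8, -22.9, 9.6, -6.3]
[-21.1, -25.4, 9.6, -6.3]
[-18.2, -27.6, 9.6, -6.3]
[-15.1, -29.4, 9.6, -6.3]
[-11.8, -30.9, 9.6, -6.3]
[-8.3, -32.0, 9.6, -6.3]
[-4.8, -32.7, 9.6, -6.3]
[-1.1, -33.0, 9.6, -6.3]
[2.5, -33.0, 9.6, -6.3]
[6.1, -32.5, 9.6, -6.3]
```

Call:
apply_moves(moves=[[[-26,-25,10,-6.3],[-23,-28,10,-6.3],[-20,-30,10,-6.3],[-16,-32,10,-6.3],[-12,-33,10,-6.3],[-8,-34,10,-6.3],[-5,-35,10,-6.3],[-1,-35,10,-6.3],[3,-35,10,-6.3],[6,-34,10,-6.3]]])

```text
clock: 29.5
eef_pos: [0.5101, -0.3727, 0.569]
tool_rot: [0.757, -0.037, 0.442, 0.48]
ft_force: [0.4, -0.5, 0.7]
grip_width: 0.051
```

```bash
python3 st.py; python3 plan.py .51 -.07 .33 0 10|head -1; python3 - <<'E'
from srch import *
r0=R.from_quat(o["tool_rot"]); t=r0.as_matrix()[:,2]; print("turn",np.degrees((r0.inv()*frame(t)*R.from_euler('z',180,degrees=True)).as_rotvec()))
E
```

```text
29.5 j [-0.441 -0.24  -0.498 -0.095 -0.429  0.861] p [ 0.51  -0.373  0.569] 
xyz axes [[0.606, 0.369, 0.704], [-0.48, -0.536, 0.694], [0.634, -0.759, -0.148]] f [ 0.396 -0.498  0.69 ] w 0.051
[-5.7, -32.8, -19.5, 0.0]
turn [ 6.36739127e-15  3.89890267e-31 -8.81774529e+00]
```

Call:
apply_moves(moves=[[[-6,-34,-20,-1],[-6,-34,-20,-1],[-6,-34,-20,-1],[-6,-34,-20,-1],[-6,-34,-20,-1],[-6,-34,-20,-1],[-6,-34,-20,-1],[-6,-34,-20,-1],[-6,-34,-20,-0.5],[-6,-34,-20,-0.5]]])

```text
clock: 30.5
eef_pos: [0.489, -0.0582, 0.2946]
tool_rot: [0.757, 0.031, 0.406, 0.511]
ft_force: [2.1, 0.6, -0.6]
grip_width: 0.0514
```

```bash
python3 st.py; python3 - <<'E'
from srch import *
from plan import rows
np.set_printoptions(precision=3,suppress=True)
r0=R.from_quat(o["tool_rot"]); t=r0.as_matrix()[:,2]; al=np.degrees(np.arccos(b@t)); be=np.degrees(np.arccos(-t[2]))
r=frame(t)*R.from_euler('z',180,degrees=True); print("be",be,"max",180-abs(be-al),"turn",np.degrees((r0.inv()*r).as_rotvec())[2])
G=A-.007*t; 
for d in(.09,.0): print(G-d*t,rows(G-d*t,0,1))
q,c=ik(G-.09*t,r,o["joint_pos"]);print(q,c)
E
```

```text
30.5 j [ 0.475  0.121 -0.945 -0.497 -1.291  1.18 ] p [ 0.489 -0.058  0.295] 
xyz axes [[0.669, 0.462, 0.582], [-0.367, -0.476, 0.799], [0.646, -0.748, -0.149]] f [ 2.062  0.585 -0.622] w 0.0514
be 81.45308005367866 max 141.8669681296289 turn 0.28141406622845044
[ 0.492 -0.038  0.079] [[-114.2, -183.3, 18.7, 0.0]]
[ 0.55  -0.105  0.065] [[-114.2, -183.3, 108.7, 0.0]]
[ 0.522  0.858 -0.988 -1.175 -1.329  1.291] 3.001040526291873e-19
```

Call:
apply_moves(moves=[[[-12,-19,1,0],[-14,-22,1,0],[-14,-22,1,0],[-14,-22,1,0],[-14,-22,2,0],[-13,-21,2,0],[-12,-20,2,0],[-10,-16,2,0],[-6,-10,2,0],[-2,-4,1,0]]])

```text
clock: 31.5
eef_pos: [0.493, -0.0234, 0.0728]
tool_rot: [0.759, 0.041, 0.41, 0.504]
ft_force: [-0.2, -0.2, -0.6]
grip_width: 0.0511
```

```bash
python3 st.py; python3 - <<'E'
from srch import *
from plan import rows
r0=R.from_quat(o["tool_rot"]); t=r0.as_matrix()[:,2]
G=A-.007*t
for d in(.05,.0): print(G-d*t,rows(G-d*t,0,1))
c=cam("scene"); save(c,"s7"); cv2.imwrite("pics/c7.png",cv2.resize(c["color"][190:330,120:340,::-1],None,fx=3.5,fy=3.5))
T=cam("top"); cv2.imwrite("pics/t7.png",cv2.convertScaleAbs(cv2.resize(T["color"][170:250,320:450,::-1],None,fx=5,fy=5),alpha=1.6))
E
```

```text
31.5 j [ 0.551  0.862 -0.978 -1.137 -1.33   1.318] p [ 0.493 -0.023  0.073] 
xyz axes [[0.66, 0.476, 0.581], [-0.352, -0.488, 0.799], [0.664, -0.732, -0.154]] f [-0.192 -0.179 -0.551] w 0.0511
[ 0.51675732 -0.06879236  0.07319796] [[-5.6, 14.1, 48.9, 0.0]]
[ 0.54995265 -0.10537801  0.06548045] [[-5.6, 14.1, 98.9, 0.0]]
```

View pics/c7.png

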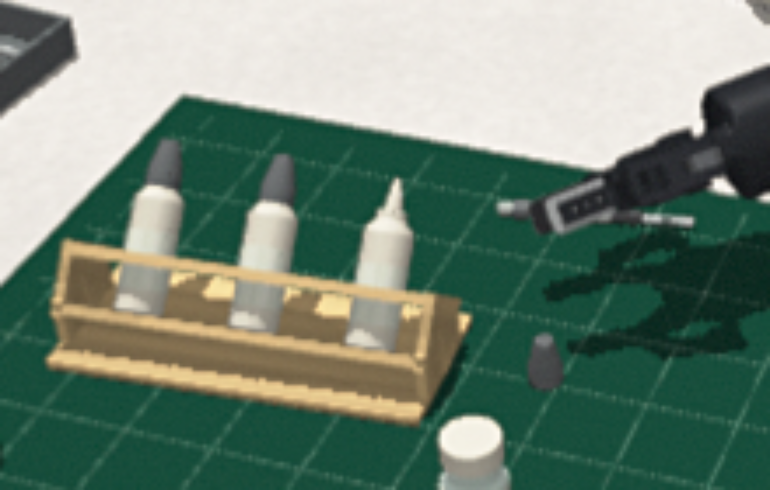

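The open bottle's tip is still at scene (233.4,241.4) and the gripper is free on its +y side. I'll move in along the tool axis.

Call:
apply_moves(moves=[[[-2,5,6,0],[-2,4,8,0],[-1,3,10,0],[-1,2,10,0],[0,0,10,0],[0,0,10,0],[0,0,6,0],[0,0,4,0],[0,0,0,0],[0,0,0,0]]])

```text
clock: 32.6
eef_pos: [0.5303, -0.0803, 0.0799]
tool_rot: [0.757, 0.037, 0.416, 0.502]
ft_force: [-0.7, -0.9, -0.5]
grip_width: 0.0506
```

```bash
python3 st.py; python3 - <<'E'
from srch import *
from plan import rows
r0=R.from_quat(o["tool_rot"]); t=r0.as_matrix()[:,2]
G=A-.007*t
print(rows(G,0,1))
E
```

```text
32.6 j [ 0.363  0.944 -0.987 -1.543 -1.166  1.003] p [ 0.53 -0.08  0.08] 
xyz axes [[0.651, 0.474, 0.593], [-0.362, -0.493, 0.791], [0.667, -0.73, -0.149]] f [-0.749 -0.869 -0.462] w 0.0506
[[-7.6, -6.2, 33.6, 0.0]]
```

Call:
apply_moves(moves=[[[-4,-3,0,0],[-3,-3,2,0],[-1,-1,4,0],[0,0,6,0],[0,0,6,0],[0,0,6,0],[0,0,5,0],[0,0,3,0],[0,0,0,0],[0,0,0,0]]])

```text
clock: 33.6
eef_pos: [0.5505, -0.1057, 0.0633]
tool_rot: [0.757, 0.037, 0.416, 0.502]
ft_force: [0.2, -0.5, -0.0]
grip_width: 0.0513
```

```bash
python3 st.py; python3 - <<'E'
from srch import *
from plan import rows
r0=R.from_quat(o["tool_rot"]); t=r0.as_matrix()[:,2]
G=A-.007*t
print(rows(G,0,1))
c=cam("scene"); save(c,"s8"); cv2.imwrite("pics/c8.png",cv2.resize(c["color"][200:310,150:310,::-1],None,fx=4,fy=4))
E
```

```text
33.6 j [ 0.28   1.007 -0.948 -1.627 -1.088  0.935] p [ 0.551 -0.106  0.063] 
xyz axes [[0.651, 0.474, 0.593], [-0.362, -0.493, 0.792], [0.667, -0.73, -0.149]] f [ 0.208 -0.514 -0.046] w 0.0513
[[1.0, 1.8, -1.0, 0.0]]
```

View pics/c8.png

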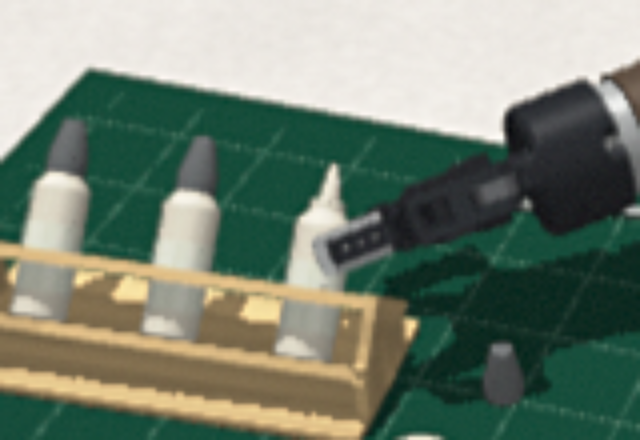

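The near finger lies alongside the exposed bottle body, clear of the board. I'll close, then pull along the bottle's axis.

Call:
apply_moves(moves=[[[0,0,0,0],[0,0,0,0],[0,0,0,0],[0,0,0,0],[0,0,0,0],[0,0,0,0],[0,0,0,0],[0,0,0,0],[0,0,0,0],[0,0,0,0]]], hand=-1)

```text
clock: 34.65
eef_pos: [0.5502, -0.1049, 0.0634]
tool_rot: [0.757, 0.038, 0.416, 0.502]
ft_force: [0.4, 0.1, -1.9]
grip_width: 0.028
```

Call:
apply_moves(moves=[[[0,4,-2,0],[0,6,-3,0],[0,7,-4,0],[0,7,-4,0],[0,7,-4,0],[0,7,-4,0],[0,7,-4,0],[0,7,-4,0],[0,7,-4,0],[0,5,-3,0]]])

```text
clock: 35.65
eef_pos: [0.5074, -0.1077, 0.1227]
tool_rot: [0.757, 0.036, 0.414, 0.504]
ft_force: [0.1, 0.3, -0.5]
grip_width: 0.0283
```

```bash
python3 st.py; python3 - <<'E'
from h import *
c=cam("scene"); save(c,"s9"); cv2.imwrite("pics/c9.png",cv2.resize(c["color"][190:310,150:310,::-1],None,fx=4,fy=4))
E
```

```text
35.65 j [ 0.312  0.839 -1.087 -1.573 -1.123  0.962] p [ 0.507 -0.108  0.123] 
xyz axes [[0.655, 0.471, 0.591], [-0.363, -0.49, 0.793], [0.663, -0.733, -0.15]] f [ 0.084  0.291 -0.519] w 0.0283
```

View pics/c9.png

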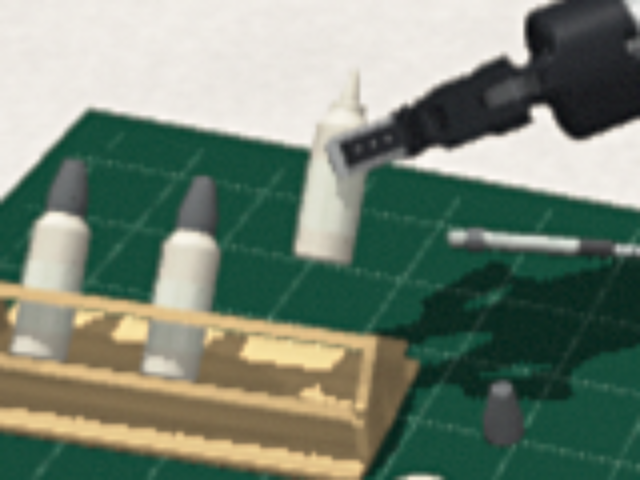

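The bottle is clear of the rack, with its nozzle up at (352,75) in the crop, and the capped bottles haven't moved. Next I'll plan the tipping pose.

```bash
python3 - <<'E'
from path import *
r0=R.from_quat(o["tool_rot"]); t=r0.as_matrix()[:,2]; p0=o["eef_pos"]; off=.007*t+.046*b
for w in list(range(-180,181,15)):
    rw=R.from_rotvec(t*np.radians(w)); bb=rw.apply(b); an=np.degrees(np.arccos(bb[2]))
    if an<118: continue
    tip=rw.apply(off); p=np.r_[D,.10]-tip
    q,c=ik(p,rw*r0,[.7,.7,-.2,1,-1.2,o["joint_pos"][5]+np.radians(w)]); m=(rw*r0).as_matrix()
    c8=[ (p+m@[sx*.038,sy*.043,-.056])[2] for sx in(1,-1) for sy in(1,-1)]
    print(w,round(an),p,q,round(c,5),"body low %.3f"%min(c8), bb)
E
```

```text
-180 128 [0.54 0.13 0.13] [ 0.78  0.72 -0.37  0.75 -1.42 -0.66] 0.0 body low 0.081 [-0.03  0.79 -0.61]
105 126 [0.57 0.16 0.13] [ 0.75  0.75 -0.63 -0.71 -1.42  3.14] 0.01224 body low 0.080 [-0.81  0.08 -0.59]
120 135 [0.57 0.16 0.13] [ 0.75  0.81 -0.7  -1.09 -1.42  3.14] 0.01745 body low 0.088 [-0.68  0.22 -0.7 ]
135 140 [0.56 0.15 0.14] [ 0.75  0.89 -0.73 -1.48 -1.42  3.14] 0.02316 body low 0.097 [-0.52  0.37 -0.77]
150 141 [0.55 0.14 0.14] [ 0.75  1.   -0.73 -1.84 -1.42  3.14] 0.0291 body low 0.098 [-0.36  0.53 -0.77]
165 136 [0.54 0.14 0.13] [ 0.74  1.04 -0.7  -1.99 -1.42  3.14] 0.04463 body low 0.089 [-0.19  0.67 -0.72]
180 128 [0.54 0.13 0.13] [ 0.72  1.03 -0.66 -1.99 -1.42  3.14] 0.11524 body low 0.081 [-0.03  0.79 -0.61]
```

```bash
python3 - <<'E'
from path import *
sim([[.55,-.03,.17],[.56,.13,.2],[.56,.13,.2],[.54,.13,.15]],[0,0,-190,0])
sim([[.55,-.03,.17],[.54,.13,.2],[.54,.13,.15]],[-20,-60,-110])
E
python3 plan.py .55 -.03 .17 0 1;python3 plan.py .56 .13 .2 0 9|head -1
```

```text
[ 0.55 -0.03  0.17] 3 [ 0.46  0.59 -0.9  -0.97 -1.26  1.13] worst 0.0000 maxdq 0.20
[0.56 0.13 0.2 ] 5 [ 0.74  0.58 -0.36  0.69 -1.42  2.26] worst 0.0000 maxdq 0.40
[0.56 0.13 0.2 ] 23 [ 0.74  0.58 -0.36  0.69 -1.42 -1.05] worst 0.0000 maxdq 0.14
[0.54 0.13 0.15] 2 [ 0.77  0.67 -0.37  0.76 -1.42 -0.87] worst 0.0000 maxdq 0.09
[ 0.55 -0.03  0.17] 3 [ 0.46  0.59 -0.9  -0.97 -1.26  0.78] worst 0.0000 maxdq 0.20
[0.54 0.13 0.2 ] 8 [ 0.77  0.59 -0.35  0.87 -1.42  1.05] worst 0.0000 maxdq 0.29
[0.54 0.13 0.15] 14 [ 0.77  0.67 -0.37  0.76 -1.42 -0.87] worst 0.0000 maxdq 0.14
[92.0, -16.4, -35.7, 0.0]
[21.3, -8.3, -16.8, 0.0]
```

Call:
apply_moves(moves=[[[10,-4,-8,0],[20,-8,-16,0],[22,-9,-17,0],[22,-9,-17,0],[22,-9,-17,0],[22,-9,-17,0],[22,-9,-17,0],[22,-9,-17,0],[20,-8,-16,0],[8,-3,-6,0]]])

```text
clock: 36.7
eef_pos: [0.5542, 0.0976, 0.183]
tool_rot: [0.76, 0.036, 0.411, 0.502]
ft_force: [-0.1, -0.1, -0.6]
grip_width: 0.0278
```

```bash
python3 st.py; python3 - <<'E'
from srch import *
# bottle axis in tool frame at the grasp: tool_rot as read there
rg=R.from_quat([.757,.038,.416,.502]); tg=rg.as_matrix()[:,2]
bt=rg.inv().apply(b); pg=np.array([.5502,-.1049,.0634]); tip=rg.inv().apply(np.array([.5905,-.1079,.0215])+.102*b-pg)
print("b tool",bt.round(3),"tip tool",tip.round(4))
r=R.from_quat(o["tool_rot"]); print("pred tip",o["eef_pos"]+r.apply(tip),"b",r.apply(bt))
c=cam("scene");T=cam("top"); save(c,"s10");save(T,"t10")
tipw=o["eef_pos"]+r.apply(tip); print(proj(c,tipw),proj(T,tipw))
E
```

```text
36.7 j [ 0.701  0.544 -0.504  0.325 -1.409  2.008] p [0.554 0.098 0.183] 
xyz axes [[0.66, 0.468, 0.588], [-0.357, -0.493, 0.793], [0.661, -0.734, -0.158]] f [-0.107 -0.15  -0.596] w 0.0278
b tool [ 0.014  0.86  -0.509] tip tool [ 0.0015  0.0415 -0.0166]
pred tip [0.52937071 0.09002582 0.21947511] b [-0.6344401  -0.0433431   0.77159584]
[[325.32197561 209.66212524]] [[298.17350699 215.63876856]]
```

```bash
python3 plan.py .55 .14 .18 -85 10
```

```text
[1.5, -2.1, -3.4, -8.5]
[1.8, -1.9, -3.4, -8.5]
[2.1, -1.6, -3.4, -8.5]
[2.3, -1.3, -3.4, -8.5]
[2.4, -0.9, -3.4, -8.5]
[2.6, -0.6, -3.4, -8.5]
[2.6, -0.2, -3.4, -8.5]
[2.6, 0.2, -3.4, -8.5]
[2.6, 0.6, -3.4, -8.5]
[2.4, 1.0, -3.4, -8.5]
```

Call:
apply_moves(moves=[[[2,-2,-3,-8.5],[2,-2,-4,-8.5],[2,-2,-4,-8.5],[2,-1,-4,-8.5],[2,-1,-4,-8.5],[3,-1,-4,-8.5],[3,0,-4,-8.5],[3,0,-4,-8.5],[3,1,-3,-8.5],[2,1,-3,-8.5]]])

```text
clock: 37.8
eef_pos: [0.5421, 0.1342, 0.1724]
tool_rot: [0.533, 0.546, -0.046, 0.645]
ft_force: [-0.4, -0.5, 0.0]
grip_width: 0.0278
```

```bash
cat > fin.py <<'E'
from srch import *
from plan import rows
import sys
bt=np.array([.014,.860,-.509]);tip=np.array([.0015,.0415,-.0166])
r=R.from_quat(o["tool_rot"]); tw=o["eef_pos"]+r.apply(tip)
ang=lambda w:np.degrees(np.arccos((r*R.from_euler('z',w,degrees=True)).apply(bt)[2]))
print("tip",tw.round(3),"horiz to dish",np.linalg.norm(tw[:2]-D).round(4),"angle",round(ang(0),1),{w:int(ang(w)) for w in(-60,-80,-90,-100,-110,-120)})
w=float(sys.argv[1]); rr=r*R.from_euler('z',w,degrees=True); p=np.r_[D,.10]-rr.apply(tip); print(p, ik(p,rr,o["joint_pos"]))
for q in rows(p,w,int(sys.argv[2])): print(q)
E
python3 st.py; python3 fin.py -105 13
```

```text
37.8 j [ 0.773  0.643 -0.33   0.873 -1.401  0.981] p [0.542 0.134 0.172] 
xyz axes [[0.4, 0.522, -0.753], [0.641, 0.429, 0.637], [0.655, -0.738, -0.163]] f [-0.435 -0.454  0.027] w 0.0278
tip [0.558 0.165 0.2  ] horiz to dish 0.0176 angle 51.7 {-60: 102, -80: 118, -90: 125, -100: 131, -110: 135, -120: 139}
[0.54378817 0.13476941 0.13497572] (array([ 0.77100428,  0.7095468 , -0.33944016,  0.78680211, -1.40160167,
       -0.86182976]), np.float64(4.367023134035222e-27))
[2.2, -1.7, 0.5, -8.08]
[2.5, -1.4, 0.5, -8.08]
[2.6, -1.0, 0.5, -8.08]
[2.8, -0.7, 0.5, -8.08]
[2.8, -0.3, 0.5, -8.08]
[2.8, 0.1, 0.5, -8.08]
[2.8, 0.5, 0.5, -8.08]
[2.7, 0.9, 0.5, -8.08]
[2.5, 1.3, 0.5, -8.08]
[2.3, 1.6, 0.5, -8.08]
[2.1, 1.9, 0.5, -8.08]
[1.8, 2.2, 0.5, -8.08]
[1.4, 2.4, 0.5, -8.08]
```

Call:
apply_moves(moves=[[[1,-1,0.5,-8.2],[1,-1,0.5,-8.2],[2,-1,0.5,-8.2],[2,0,0.5,-8.2],[2,0,0.5,-8.2],[2,0,0.5,-8.2],[2,0,0.5,-8.2],[2,1,0.5,-8.2],[2,1,0.5,-8.2],[2,1,0.5,-8.2]]])

```text
clock: 38.8
eef_pos: [0.5368, 0.1213, 0.1428]
tool_rot: [0.021, 0.764, -0.474, 0.437]
ft_force: [-0.1, -0.2, -0.4]
grip_width: 0.0277
```

```bash
python3 st.py; python3 fin.py -25 4
```

```text
38.8 j [ 0.761  0.677 -0.377  0.765 -1.398 -0.547] p [0.537 0.121 0.143] 
xyz axes [[-0.617, -0.384, -0.688], [0.447, 0.549, -0.707], [0.648, -0.743, -0.167]] f [-0.079 -0.209 -0.379] w 0.0277
tip [0.544 0.156 0.115] horiz to dish 0.0072 angle 122.2 {-60: 136, -80: 126, -90: 119, -100: 112, -110: 104, -120: 96}
[0.54690333 0.13712248 0.13634821] (array([ 0.76936734,  0.71652007, -0.31252059,  0.83719004, -1.39517558,
       -0.93560502]), np.float64(1.6981677758549053e-21))
[-2.0, 4.5, -1.0, -6.25]
[-2.4, 4.2, -1.0, -6.25]
[-2.9, 3.9, -1.0, -6.25]
[-3.3, 3.6, -1.0, -6.25]
```

```bash
python3 fin.py -10 3
```

```text
tip [0.544 0.156 0.115] horiz to dish 0.0072 angle 122.2 {-60: 136, -80: 126, -90: 119, -100: 112, -110: 104, -120: 96}
[0.53898414 0.13121148 0.13189083] (array([ 0.77192917,  0.7159619 , -0.3378046 ,  0.8262161 , -1.39441283,
       -0.65983795]), np.float64(3.8992334564487016e-23))
[0.8, 4.7, -1.4, -3.33]
[0.5, 4.8, -1.4, -3.33]
[0.2, 4.8, -1.4, -3.33]
```

Call:
apply_moves(moves=[[[1,4,-1,-3.5],[0,4,-1,-3.5],[0,4,-1,-3.5],[0,1,0,0],[0,0,0,0],[0,0,0,0],[0,0,0,0],[0,0,0,0],[0,0,0,0],[0,0,0,0]]])

```text
clock: 39.8
eef_pos: [0.5358, 0.1229, 0.1286]
tool_rot: [-0.052, 0.763, -0.516, 0.387]
ft_force: [0.4, -0.2, 0.2]
grip_width: 0.0277
```

```bash
python3 st.py; python3 fin.py 0 1; python3 - <<'E'
from h import *
c=cam("scene");T=cam("top"); o=telemetry.get_obs()
tw=o["eef_pos"]+R.from_quat(o["tool_rot"]).apply([.0015,.0415,-.0166]); print(proj(c,tw),proj(T,tw))
a=cv2.resize(c["color"][180:330,280:440,::-1],None,fx=2.4,fy=2.4); b=cv2.convertScaleAbs(cv2.resize(T["color"][165:240,235:315,::-1],None,fx=4.8,fy=4.8),alpha=1.6)
cv2.imwrite("pics/f.png",np.hstack([a,b]))
E
```

```text
39.8 j [ 0.764  0.712 -0.362  0.792 -1.393 -0.697] p [0.536 0.123 0.129] 
xyz axes [[-0.695, -0.478, -0.536], [0.319, 0.463, -0.827], [0.644, -0.746, -0.169]] f [ 0.382 -0.187  0.199] w 0.0277
tip [0.537 0.154 0.096] horiz to dish 0.0095 angle 129.2 {-60: 131, -80: 118, -90: 111, -100: 103, -110: 95, -120: 86}
[0.53949268 0.13161745 0.13231186] (array([ 0.77139831,  0.72039298, -0.32478944,  0.85825992, -1.3906674 ,
       -0.65786071]), np.float64(4.52520903612784e-26))
[-8.8, 2.1, -4.7, 0.0]
[[354.93848652 270.08666786]] [[275.76962677 219.41842394]]
```

View pics/f.png

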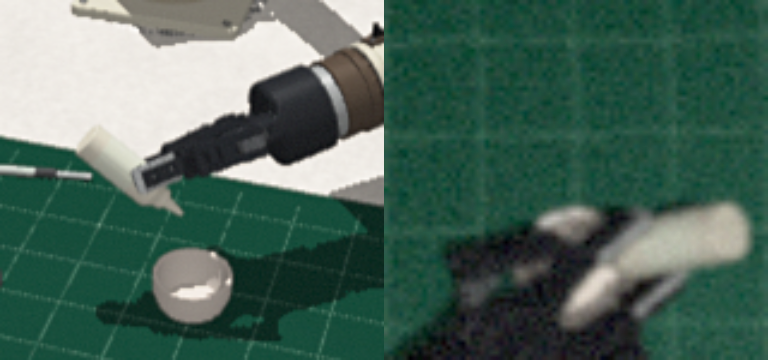

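The bottle points down over the mouth-up dish. Its tip is at about scene (356,269.6), against a predicted (354.9,270.1). In the top view the gripper hides the tip, and the pale patches there are parts of the dish rim. I'll make one small centring shift and let it settle.

Call:
apply_moves(moves=[[[-3,1,-2,0],[-3,1,-2,0],[-2,0,-1,0],[0,0,0,0],[0,0,0,0],[0,0,0,0],[0,0,0,0],[0,0,0,0],[0,0,0,0],[0,0,0,0]]])

```text
clock: 40.9
eef_pos: [0.5391, 0.1324, 0.1323]
tool_rot: [-0.052, 0.763, -0.515, 0.387]
ft_force: [-0.4, 0.4, -0.0]
grip_width: 0.0281
```

```bash
python3 st.py; python3 fin.py 0 1|head -1; python3 - <<'E'
from h import *
c=cam("scene"); hsv=cv2.cvtColor(c["color"][275:330,330:395],cv2.COLOR_RGB2HSV); m=((hsv[...,1]<70)&(hsv[...,2]>70)).astype(np.uint8)
n,l,st,ce=cv2.connectedComponentsWithStats(m); i=1+st[1:,4].argmax(); print("dish bbox",st[i]+[330,275,0,0,0])
o=telemetry.get_obs(); print("max joint speed",abs(o["joint_vel"]).max()); print(workorder.job_done())
E
```

```text
40.9 j [ 0.773  0.722 -0.323  0.867 -1.39  -0.649] p [0.539 0.132 0.132] 
xyz axes [[-0.695, -0.479, -0.536], [0.319, 0.463, -0.827], [0.644, -0.746, -0.169]] f [-0.394  0.388 -0.043] w 0.0281
tip [0.541 0.163 0.1  ] horiz to dish 0.0009 angle 129.2 {-60: 131, -80: 118, -90: 111, -100: 103, -110: 95, -120: 86}
dish bbox [343 283  34  32 877]
max joint speed 0.0015690011538668093
the job is handed in; nothing more can be done
None
```

I turned the dish over so it stands mouth-up on the mat, tipped the open bottle over it, and handed the job in at about 41 s of the allowed 72 s. No verdict is reported back.

**How it went:** The moves cannot tilt the tool directly, so I tilted it by pushing the arm against its joint limits. I then gripped the dish, turned it about 180° around the tool axis and let it roll onto its foot. After that I pulled the open bottle out along its own axis, carried it over the dish with the nozzle up, and tipped it there.

**Last checks:**
- **Nozzle:** about 39° below level. The tip is about 1 mm sideways from the dish centre and about 6 cm above the rim. These figures come from the tool pose and the grasp geometry.
- **Grip:** the bottle is still held (opening 28 mm), the arm is at rest, and the wrist force is under 1 N.
- **Dish:** upright, and within about a pixel of where the scene camera saw it after release.
- **Other things:** the pictures I viewed showed none of the bystanders displaced, but I did not measure them again at the end.

**Disagreements:** before the final 1 cm centring shift, the scene camera agreed with the predicted tip to about 1.4 pixels. The top camera could not confirm it, because the gripper hid the tip. A pale patch there, about 13 pixels from the predicted tip, I took to be the dish rim. I did not look at the tip again after the shift.

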